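# Refit the washed hopper and refill the biscuit dispenser

## Task

Lift the washed hopper off the sloping draining rack and lower it over the dispenser's two locating pins, funnel over the well, keeping hold of it until it rests flush on the deck. Then take the scoop and tip all five biscuits through the funnel into the dispenser's tube, and set the empty scoop down flat on the bench. Leave the mug, the clipper, the jar and the shampoo bottle where they are.

Things in the scene. Friction and masses are not known exactly. Their poses are not given: they have to be found in the camera images.
- dispenser: Biscuit dispenser, fixed: white plinth 150 (x) by 215 (y) mm, 35 high, under a level aluminium deck 150 x 215 mm whose top is 115 above the bench. Origin on the bench below the deck's centre, z up, front (catch cup 30 high, out to x = -123) to -x. In the deck two upright pins and a round well; under the well a clear tube, 62 mm inside, floor 37 above the bench.
- dispenser_well (a point): Centre of the well's mouth (62 mm diameter) at deck-top level: (0, 38, 115) mm in the dispenser's frame, same axes.
- pin_a (a point): Tip of one steel locating pin of the dispenser, (-47, -85, 139) mm in its frame: 12 mm diameter, 24 high above the deck, the top 8 mm tapering to 6.
- pin_b (a point): Tip of the other locating pin, (47, 85, 139) mm in the dispenser's frame; same size.
- rack: White sloping draining rack in a grey drip tray 160 (x) by 240 (y) mm, fixed. Origin under its centre, z up. The slope rises 28 degrees (0.49 rad) towards its +x, faces up and to its -x, and passes 50 mm above the origin; a lip 12 mm high along the low edge holds the hopper.
- hopper: Grey plastic lift-off hopper, 0.15 to 0.3 kg. Flange 130 (x) by 200 (y) by 6 mm; origin: centre of its underside, z out of its top. Pin holes of 15 mm at (-47, -85) and (47, 85), throat of 58 mm at (0, 38), funnel above it. Starts lying on the rack's slope, tilted 28 degrees, its -x edge at the lip. Seated: origin at (0, 0, 115) of the dispenser, axes parallel, throat over the well.
- hopper_grip (a point): Middle of the hopper's flat grip tab, to pinch along the hopper's y: (0, -55, 34) mm in its frame, same axes (tilts with it). The tab is 50 along x, 12 thick along y, and rises from 6 to 52 above the underside; the funnel's rim is 29 mm from it.
- hopper_throat (a point): Centre of the hopper's throat at its underside: (0, 38, 0) mm in the hopper's frame.
- hopper_mouth (a point): Centre of the funnel's mouth at rim level: (0, 38, 61) mm in the hopper's frame. Rim 116 mm outside, 108 inside; the funnel narrows to 58 at the plate.
- scoop: Aluminium feed scoop, 0.14 to 0.28 kg, flat underside, open top and nose: 170 long (x), 80 wide (y), walls 55 mm high at the back and 40 at the nose, floor 3 thick. Origin: centre of the underside, nose to +x, z up. From x = 30 the floor ramps up 13 degrees to the nose lip. Starts flat on the bench, nose roughly towards the robot.
- scoop_grip (a point): Middle of the scoop's handle, to pinch along the scoop's y: (-20, 0, 98) mm in its frame, same axes. A black flat-sided bar along x from -85 to 23, 16 thick (y), from 87 to 109 above the underside, on a back post and on a bridge over the scoop at x = 12 to 24.
- scoop_nose (a point): Middle of the nose lip, over which the biscuits leave: (85, 0, 16) mm in the scoop's frame.
- biscuit1: Round brown dog biscuit, ball of 25 mm diameter, 10 g, one of five that lie in the scoop at the start; origin at its centre. They roll out over the nose once it dips 25 to 45 degrees.
- biscuit2: Round brown dog biscuit, ball of 25 mm diameter, 10 g, one of five that lie in the scoop at the start; origin at its centre. They roll out over the nose once it dips 25 to 45 degrees.
- biscuit3: Round brown dog biscuit, ball of 25 mm diameter, 10 g, one of five that lie in the scoop at the start; origin at its centre. They roll out over the nose once it dips 25 to 45 degrees.
- biscuit4: Round brown dog biscuit, ball of 25 mm diameter, 10 g, one of five that lie in the scoop at the start; origin at its centre. They roll out over the nose once it dips 25 to 45 degrees.
- biscuit5: Round brown dog biscuit, ball of 25 mm diameter, 10 g, one of five that lie in the scoop at the start; origin at its centre. They roll out over the nose once it dips 25 to 45 degrees.
- mug: White ceramic mug, 82 wide, 92 high, handle on its +y side, standing between the robot and the dispenser; origin under its centre (mm). Not part of the job.
- clipper: Black electric coat clipper, 170 long, lying near the robot; origin under its centre (mm). Not part of the job.
- jar: Closed ceramic jar with wooden lid, 104 wide, 140 high, at the back, right of the dispenser; origin under its centre (mm). Not part of the job.
- shampoo: Amber bottle with black cap, 66 wide, 200 high, further to the right; origin under its centre (mm). Not part of the job.
Mind the look-alikes: they are no part of the job. Leave any red look-alike of the scoop alone.

How it is judged:
On the way, in this order (a step that is already met when the one before it is completed fails the run):
1. the hopper is lowered over both pins onto the deck while still held (underside within 6 mm of the deck, throat within 5 mm of the well's centre) (z of hopper in the frame of dispenser between 0.111 and 0.121 m and horizontal distance between hopper_throat and dispenser_well below 0.005 m and contact force between the fingers and hopper above 0.5 N), for 0.05 s.
2. the hopper rests flush on the deck and is let go (z of hopper in the frame of dispenser between 0.111 and 0.118 m and horizontal distance between hopper_throat and dispenser_well below 0.005 m and angle between hopper's own z axis and vertical below 0.03 rad and contact force between the fingers and hopper below 0.1 N), for 0.2 s.
3. all five biscuits are in the tube while the scoop is still in the fingers and the hopper still sits flush (horizontal distance between each of biscuit1, biscuit2, biscuit3, biscuit4, biscuit5 and dispenser_well below 0.035 m and height (world z) of each of biscuit1, biscuit2, biscuit3, biscuit4, biscuit5 below 0.11 m and z of hopper in the frame of dispenser between 0.111 and 0.118 m and horizontal distance between hopper_throat and dispenser_well below 0.005 m and angle between hopper's own z axis and vertical below 0.03 rad and contact force between the fingers and scoop above 0.5 N), for 0.2 s.
At the end, for the whole second after the job is handed in: Hopper flush on the deck (within 3 mm, tilt under 1.7 deg, throat within 5 mm of the well centre), all five biscuits in the tube (within 35 mm of the well axis, centres below 110 mm), scoop at rest flat on the bench (within 6 mm of it, tilt under 3.4 deg) (z of hopper in the frame of dispenser between 0.111 and 0.118 m and horizontal distance between hopper_throat and dispenser_well below 0.005 m and angle between hopper's own z axis and vertical below 0.03 rad and horizontal distance between each of biscuit1, biscuit2, biscuit3, biscuit4, biscuit5 and dispenser_well below 0.035 m and height (world z) of each of biscuit1, biscuit2, biscuit3, biscuit4, biscuit5 below 0.11 m and height (world z) of scoop between -0.004 and 0.006 m and angle between scoop's own z axis and vertical below 0.06 rad and linear speed of each of scoop, hopper below 0.02 m/s); the robot touches nothing.
It fails at once if the mug or the clipper is moved by more than 20 mm (distance of any of mug, clipper from where it was at the start of the episode above 0.02 m).
It fails at once if the jar or the shampoo bottle is moved by more than 20 mm (distance of any of jar, shampoo from where it was at the start of the episode above 0.02 m).
It also fails if it takes over 72 s, if anything falls off the work surface, if the arm or the gripper's body presses on something with over 40 N, if the wrist force passes 120 N, or if a joint passes its speed limit or range.

## Robot

A 6-joint arm with a two-finger parallel gripper is mounted at the origin on the work surface. World frame = base frame: x ahead of the robot, y to its left, z up, the work surface at z = 0. Lengths are in m, angles in rad, forces in N, time in s.
With the tool pointing down it reaches from about 0.35 to 0.775 m from the base axis. Payload 5.5 kg.
Tool frame: the origin (TCP) lies on the centre line of the jaws, within the pads' length; the fingertips stand 8 mm ahead of it and the grasp point (between the pads) lies 11 mm behind it; z points along the fingers, y is the direction in which the jaws open and shut (so a half turn about z gives the same grasp; the last joint's range is limited). The gripper opens to 85 mm and grips with 20 to 120 N. Pads are 22 mm wide; open, the fingers measure 114 mm over their backs; the gripper's body (76 mm by 85 mm) begins 54 mm behind the grasp point. The pads swing forward as they close: fully open they stand 13 mm farther back than shut.
Start: joints at [1.152, 0.313, 0.046, 1.304, 0, 1.431], TCP at [0.158, 0.553, 0.239] pointing down, gripper open.
Joint ranges: [-2.76, 2.76], [-0.86, 1.69], [-1.03, 1.26], [-2.2, 2.34], [-1.47, 1.5], [-3.14, 3.14]. Speed limits (rad/s): [2.57, 2.57, 3.14, 3.14, 3.14, 3.14].

## Interface

Orientations are given as a unit quaternion [w, x, y, z].
In Python, from workcell import env gives the robot as it stands. The module is installed in compiled form; this text tells all that it offers.
- The arm moves only by the tool play_rows, never from a script. Its argument "steps" is a list of rows, each an object with "claw": the closure in counts, from 0 (fully open) to 255 (shut); "dp": the shift along the tool's x, y, z in m, a list of three; "angular": the turn, a rotation vector about the tool's x, y, z in degrees, a list of three. In form: [{"claw": claw, "dp": [dx, dy, dz], "angular": [wx, wy, wz]}, ...]. A call has exactly 8 rows; each row shifts and turns the commanded pose from where the row before left it, along the tool's axes as they then stand; what a row does not reach is not made up. A row lasts 1/12 s, in which the tool goes at most 41.7 mm and 7.16 degrees, less where a joint would pass 70% of its speed; a pose out of reach is approached as far as the arm can. A call is refused whole if a number of a shift passes 0.0417 or a number of a turn 7.16, either way. A call with a gripper value outside its range is refused whole. The fingers move at their own pace and stop on an object; "force" is the grip in N (left out, the last holds). Time passes only in rows, so rows that do not move let the fingers close, or fill a call up. It gives the time, the measured TCP pose, the force and the opening at its end, in the units of the state.
- env.get_state(): the state, without advancing time (a new reading comes with each control period).
- env.read_camera(name): name is "side" or "top"; returns (picture, depth): 384x512x3 uint8, red, green, blue; 384x512 float32, m along the optical axis (not along the pixel's ray), 0 where there is no reading.
- env.calibration(name): a dict with "fx", "fy", "cx", "cy" (pixels), "world_from_camera" (4x4, takes a point from camera to world coordinates). Camera axes: x right, y down, z forward; pixel columns grow to the right and rows downward; lengths in m; the calibration is good to about 2 mm. A picture is of the moment at which its call begins. calibration takes no time and is no camera call.
- env.hand_in(): hands the job in, once; it reports no verdict.
The state is a dict: "clock": time; "joint_pos": joint angles; "qvel": joint speeds; "tau": joint torques, N m; "tcp_pos": TCP position; "orientation": TCP orientation; "wrist_force": force on the tool from outside, world axes, zero at the start; "ft_torque": the same for the moment, N m; "finger_gap": finger opening in m.
Only numpy, scipy, OpenCV 4.12 (cv2) and the standard library are available. Lean on these libraries where they do the work, as an engineer would, in place of code of your own. Each camera call takes 0.05 s, during which the arm holds its last target. There are 200 camera calls.

## Working session

There is one attempt and no reset: what is moved stays moved. The work goes in short steps, Python scripts to look and compute and a tool call to move; the robot and the scene stay as the last step left them, time stands still between calls to the robot, and variables do not carry over. Pictures are saved under pics/ and viewed, about 8 in all and at most 12, crops included, and the job is handed in when it is done.

Besides the shell and the picture viewer there is one more tool, called after "Call:" as a command line: name --argument value ..., lists and objects as JSON in quotes. play_rows: Moves the arm, as the interface text tells. Its arguments: {"type":"object","properties":{"steps":{"type":"array","items":{"type":"object","properties":{"claw":{"type":"number"},"dp":{"type":"array","items":{"type":"number"}},"angular":{"type":"array","items":{"type":"number"}}}}},"force":{"type":"number"}},"required":["steps"]}

```bash
mkdir -p pics
cat > h.py <<'E'
import numpy as np, cv2
from workcell import env
def grab(n,tag):
    im,d=env.read_camera(n); np.savez(f'{tag}.npz',im=im,d=d); cv2.imwrite(f'pics/{tag}.png',im[:,:,::-1]); return im,d
def cloud(n,d):
    c=env.calibration(n); v,u=np.mgrid[:384,:512]
    p=np.stack([(u-c['cx'])/c['fx']*d,(v-c['cy'])/c['fy']*d,d,np.ones_like(d)],-1)
    return (p@np.array(c['world_from_camera']).T)[...,:3]
E
python3 - <<'E'
from h import *
for n in('top','side'):
    im,d=grab(n,n+'0'); c=env.calibration(n); print(n,c['fx'],np.round(c['world_from_camera'],3).tolist())
print(env.get_state())
a=cv2.imread('pics/top0.png');b=cv2.imread('pics/side0.png')
E
```

```text
top 346.86167004644705 [[0.015, -0.997, 0.081, 0.46], [-1.0, -0.017, -0.019, 0.032], [0.02, -0.081, -0.997, 1.016], [0.0, 0.0, 0.0, 1.0]]
side 496.4893796036076 [[-0.99, -0.106, 0.093, 0.396], [-0.14, 0.776, -0.615, 0.892], [-0.007, -0.622, -0.783, 1.211], [0.0, 0.0, 0.0, 1.0]]
{'clock': 0.1, 'joint_pos': array([ 1.15240480e+00,  3.13983759e-01,  4.51249653e-02,  1.30358880e+00,
       -8.32704481e-06,  1.43122074e+00]), 'qvel': array([ 1.08893364e-04, -1.86493544e-03,  2.18789528e-03,  1.30867278e-03,
       -1.77164838e-04,  1.58071062e-05]), 'tau': array([ 3.22052889e-03, -4.81723130e+01,  2.99245656e+01,  1.25751510e-02,
       -1.09355713e-04,  4.04418216e-06]), 'tcp_pos': array([0.15807518, 0.55240609, 0.238478  ]), 'orientation': array([-2.23359709e-04,  1.38956798e-01,  9.90298100e-01, -7.94859067e-04]), 'wrist_force': array([-0.26609584,  0.51999112,  0.43670789]), 'ft_torque': array([0.02464232, 0.02936488, 0.03048169]), 'finger_gap': 0.08527109044889146}
```

View pics/top0.png

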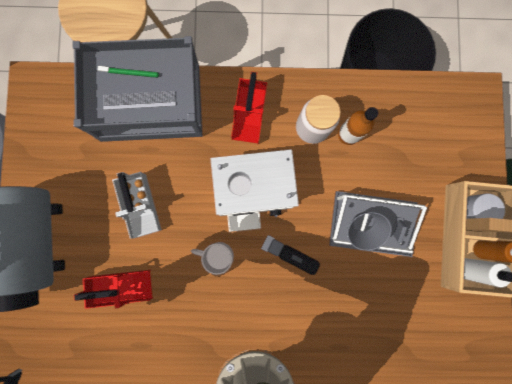

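View pics/side0.png

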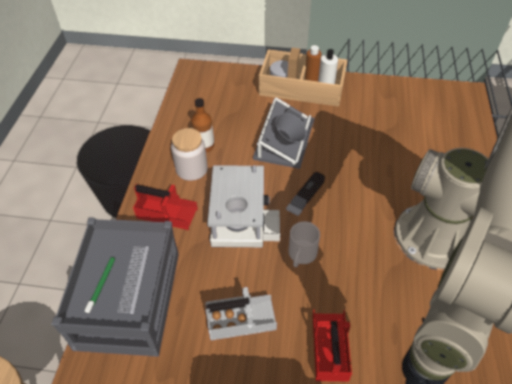

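Run:
```python
from h import *
o=[]
t=np.load('top0.npz');s=np.load('side0.npz')
def crop(im,x0,y0,x1,y1):
    return cv2.resize(im[y0:y1,x0:x1],(400,300),interpolation=cv2.INTER_CUBIC)[:,:,::-1]
A=np.hstack([crop(t['im'],320,180,440,270),crop(s['im'],235,85,331,172-15)])
B=np.hstack([crop(t['im'],200,140,310,240),crop(t['im'],95,160,175,245)])
cv2.imwrite('pics/z0.png',np.vstack([A,B]))
P=cloud('top',t['d']); 
m=(abs(P[...,2]-.115)<.012); m[:140]=0;m[240:]=0;m[:,:200]=0;m[:,310:]=0
m=cv2.morphologyEx(m.astype(np.uint8),cv2.MORPH_OPEN,np.ones((5,5)))
print('deck z',np.median(P[m>0][:,2]))
# deck holes: contour on plane
pts=P[m>0][:,:2].astype(np.float32); print('deck rect',cv2.minAreaRect(pts*1000))
k=(P[...,2]>.128)&(P[...,2]<.16); k[:140]=0;k[240:]=0;k[:,:200]=0;k[:,310:]=0
n,l,st,c=cv2.connectedComponentsWithStats(k.astype(np.uint8))
for i in range(1,n): print(c[i],st[i,4],P[l==i].mean(0))
print('depth noise check bench z',np.median(P[300:330,150:200,2]))
Ps=cloud('side',s['d']);print('side bench',np.median(Ps[300:330,280:300,2]))
# rack region in both clouds
for nme,Q,(x0,y0,x1,y1) in(('top',P,(320,180,440,270)),('side',Ps,(245,90,320,170))):
    q=Q[y0:y1,x0:x1]; print(nme,np.round(q[::6,::8,2]*1000).astype(int).tolist())
```

```text
deck z 0.11373433063321103
deck rect ((581.5281372070312, 14.1278076171875), (150.56185913085938, 215.21377563476562), 7.087620735168457)
[218.77777778 166.05555556] 18 [0.61648662 0.10403236 0.13357693]
[288.41176471 195.11764706] 17 [ 0.54451957 -0.07561314  0.13402273]
depth noise check bench z -0.0015991541351054739
side bench -0.0017183159561366956
top [[-2, -3, -1, 1, -4, 0, -4, 0, -2, -6, 3, -1, -1, 0, 1], [-3, 0, -2, -4, -1, 0, 1, -3, -5, -1, -2, -2, -1, -1, 0], [0, -2, 10, 10, 3, -2, 1, -2, -2, -4, -5, -3, 0, -1, -2], [-3, -1, 2, 78, 81, 76, 76, -1, 10, -1, -2, -1, -3, -3, -3], [0, 1, 4, 67, 5, 80, 80, 82, 86, 82, 79, 79, 73, 0, -1], [-1, 1, 3, 69, 71, 71, 70, 75, 75, 75, 77, 77, 80, 77, -2], [-3, 0, 2, 59, 60, 6, 1, 91, 124, 67, 66, 72, 73, 1, -2], [-1, 1, 2, 47, 1016, 1, 3, 64, 102, 59, 85, 63, -2, -4, -2], [-2, 2, 32, 42, 58, -4, -2, 64, 91, 53, 94, 55, 44, -4, -1], [0, 0, 25, 35, 64, 46, 49, 65, 87, 45, 93, 45, 0, -3, -1], [-2, -1, 26, 23, 77, 61, 61, 70, 90, 32, 86, 36, -3, -5, -1], [-2, -2, 14, 1, 3, 75, 72, 79, 22, 26, 25, 2, -1, -2, -2], [-3, 1, -1, -1, 0, 0, -6, -5, 12, 0, 1, 2, -3, -2, -1], [-2, 1, -4, -1, 2, -3, -3, -4, 0, -6, 0, -5, -6, -4, -2], [-1, -7, 0, 1, -2, -3, 2, -4, -2, 2, -4, -1, -4, -1, -3]]
side [[2, -6, 32, 28, 30, 38, 45, 42, 54, 60], [2, 0, -4, 0, 6, 7, 22, 21, 25, 32], [-9, 4, -4, -6, 79, -5, -3, -5, 1, 5], [0, 4, -8, -6, 77, 64, 0, -2, -3, 1], [-4, -6, -4, 81, 74, 119, 82, 81, 3, -10], [-2, -4, -2, 81, 115, 92, 83, -1, 0, -5], [-2, -4, -6, 82, 81, 72, 73, 83, 1, -1], [-1, -4, 74, 78, 107, 53, 58, 70, 2, 0], [1, 0, 81, 69, 77, 109, 50, 73, -5, -1], [-2, -6, 75, 68, 50, 60, 37, 25, -1, -2], [-3, 1, 2, -1, 57, 41, 29, 1, -3, -2], [-4, 13, 2, 0, 2, 34, 25, 0, -5, -3], [2, -3, -1, 5, 9, -2, 19, 4, -4, -2], [111, 132, 113, 1, -5, -8, -2, -3, 1, -6]]
```

View pics/z0.png

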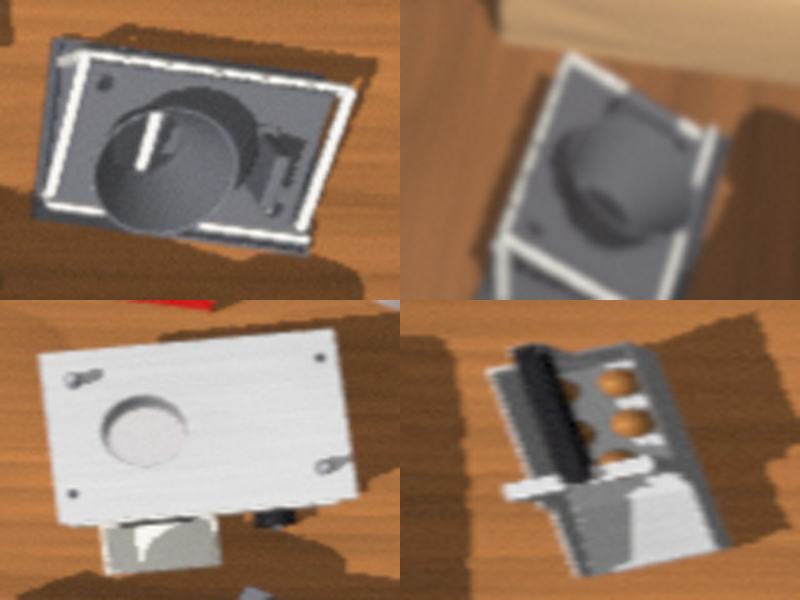

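Run:
```python
from h import *
t=np.load('top0.npz');P=cloud('top',t['d']);P[...,2]+=.0015
im=t['im'].astype(int)
# scoop
Q=P[160:245,95:175].reshape(-1,3)
hb=Q[(Q[:,2]>.1)&(Q[:,2]<.13)]
print('handle n',len(hb),hb.mean(0),cv2.minAreaRect((hb[:,:2]*1000).astype(np.float32)))
body=Q[(Q[:,2]>.012)&(Q[:,2]<.13)];print('body',cv2.minAreaRect((body[:,:2]*1000).astype(np.float32)))
# hopper plane
sub=(slice(180,270),slice(320,440));R=P[sub].reshape(-1,3);C=im[sub].reshape(-1,3)
grey=(C.max(1)-C.min(1)<30)&(C.mean(1)<150)&(R[:,2]>.015)&(R[:,2]<.2)
G=R[grey];rng=np.random.default_rng(0);best=0
for _ in range(2000):
    a,b,c=G[rng.choice(len(G),3,False)];n=np.cross(b-a,c-a);L=np.linalg.norm(n)
    if L<1e-5: continue
    n/=L; n*=np.sign(n[2])
    if abs(np.degrees(np.arccos(n[2]))-28)>6: continue
    k=abs((G-a)@n)<.004
    if k.sum()>best: best=k.sum();K=k
for _ in range(3):
    cen=G[K].mean(0);n=np.linalg.svd(G[K]-cen)[2][2];n*=np.sign(n[2]);K=abs((G-cen)@n)<.004
print('plane',best,len(G),n,'tilt',np.degrees(np.arccos(n[2])),'yaw',np.degrees(np.arctan2(-n[1],-n[0])),cen)
yaw=np.arctan2(-n[1],-n[0]);y=np.array([-np.sin(yaw),np.cos(yaw),0]);x=np.cross(y,n)
uv=np.stack([(G[K]-cen)@x,(G[K]-cen)@y],1)
print('flange rect',cv2.minAreaRect((uv*1000).astype(np.float32)), np.percentile(uv,[.5,2,98,99.5],axis=0)*1000)
h=(G-cen)@n;H=np.c_[(G-cen)@x,(G-cen)@y,h]*1000
rim=H[(h>.049)&(h<.062)];print('rim pts',len(rim),rim.min(0),rim.max(0),cv2.minEnclosingCircle(rim[:,:2].astype(np.float32)))
tab=H[(h>.015)&(H[:,1]<-20)];print('tab',len(tab)); print(np.round(tab).astype(int).tolist())
np.savez('hop.npz',x=x,y=y,n=n,cen=cen)
```

```text
handle n 342 [0.54063144 0.34862871 0.10722266] ((548.0496826171875, 352.0792541503906), (108.83525848388672, 78.78227996826172), 17.857742309570312)
body ((519.3545532226562, 343.02484130859375), (171.385986328125, 81.63642883300781), 17.419830322265625)
plane 1706 3112 [-0.46704326  0.05590344  0.88246552] tilt 28.058776671733547 yaw -6.825630398018557 [ 0.48854074 -0.3374499   0.06245512]
flange rect ((-24.409576416015625, -1.3111648559570312), (153.16038513183594, 235.90525817871094), 0.2585844099521637) [[-100.20071555  -96.7386863 ]
 [ -80.70455576  -94.9151114 ]
 [  49.6669442   101.03176432]
 [  50.43863939  102.68235395]]
rim pts 279 [-73.03266686 -51.25436552  49.10258348] [42.45230849 97.84693018 58.90146455] ((-11.617936134338379, 22.86179542541504), 75.14022827148438)
tab 170
[[11, -46, 18], [8, -47, 18], [10, -47, 22], [9, -51, 20], [10, -54, 19], [7, -46, 22], [8, -47, 25], [12, -46, 31], [10, -52, 26], [9, -55, 25], [1, -46, 17], [4, -47, 22], [6, -47, 27], [9, -47, 32], [11, -47, 36], [10, -52, 33], [10, -54, 33], [1, -45, 22], [3, -45, 27], [6, -45, 32], [7, -46, 35
[... 1599 characters left out ...]
1, -46, 44], [-20, -48, 45], [-21, -52, 44], [-19, -53, 46], [-20, -57, 44], [-39, -46, 19], [-34, -45, 27], [-32, -45, 32], [-28, -45, 38], [-27, -47, 40], [-23, -46, 47], [-22, -48, 48], [-22, -51, 47], [-21, -53, 48], [-38, -47, 25], [-34, -46, 32], [-32, -47, 36], [-27, -45, 46], [-26, -47, 46], [-26, -50, 46], [-24, -51, 49], [-25, -55, 46], [-37, -47, 33], [-33, -46, 40], [-31, -47, 43], [-30, -49, 45], [-28, -50, 48], [-28, -53, 47], [-29, -56, 45], [-39, -46, 36], [-35, -46, 41], [-33, -47, 45], [-32, -49, 47], [-32, -52, 46], [-32, -55, 45], [-37, -46, 44], [-37, -48, 44], [-35, -50, 46], [-35, -53, 45], [-36, -56, 44], [-38, -48, 47], [-39, -51, 45], [-40, -55, 43], [-38, -57, 45]]
```

```bash
cat >> h.py <<'E'
from scipy.spatial.transform import Rotation as Ro
def Rq(q): return Ro.from_quat([q[1],q[2],q[3],q[0]])
def Rtool(y,z):
    y=np.array(y)/np.linalg.norm(y); z=np.array(z)/np.linalg.norm(z); return Ro.from_matrix(np.c_[np.cross(y,z),y,z])
def plan(p0,R0,wps):
    for p,R,N in wps:
        w=(R0.inv()*R).as_rotvec()/N
        S=sum(Ro.from_rotvec(w*k).as_matrix() for k in range(N))
        dp=np.linalg.solve(S,R0.inv().apply(np.array(p)-p0))
        print(N,'dp',np.round(dp,4).tolist(),'ang',np.round(np.degrees(w),2).tolist(),'->',np.round(p,4))
        for k in range(N): p0=p0+R0.apply(dp.round(4)); R0=R0*Ro.from_rotvec(np.radians(np.degrees(w).round(2)))
    return p0,R0
def now():
    s=env.get_state(); return np.array(s['tcp_pos']),Rq(s['orientation'])
def show():
    s=env.get_state(); print('t',s['clock'],'q',np.round(s['joint_pos'],2),'p',np.round(s['tcp_pos'],4),'gap',round(s['finger_gap'],4),'F',np.round(s['wrist_force'],1))
# dispenser
yd=np.radians(7.1); D0=np.array([.581,.0142,0]); Dy=np.array([-np.sin(yd),np.cos(yd),0]); Dx=np.array([np.cos(yd),np.sin(yd),0])
def disp(x,y,z): return D0+Dx*x+Dy*y+np.array([0,0,z])
def hopgrasp():
    f=np.load('hop.npz'); x,y,n,c=f['x'],f['y'],f['n'],f['cen']
    return c+x*-.0145+y*-.0517+n*(.034-.006-.011), Rtool(y,-n), n
E
python3 - <<'E'
from h import *
g,R,n=hopgrasp();p,R0=now();print(g)
plan(p,R0,[([.42,.2,.26],R0,16),(g+n*.12+[0,0,.03],R,16),(g+n*.05,R,8),(g,R,8)])
E
```

```text
[ 0.4617515  -0.38631236  0.07063657]
16 dp [-0.0218, -0.0167, -0.0013] ang [0.0, 0.0, 0.0] -> [0.42 0.2  0.26]
16 dp [-0.0057, -0.0357, 0.0046] ang [-0.15, -1.75, -0.56] -> [ 0.4057 -0.3796  0.2065]
8 dp [0.0018, -0.0, 0.0119] ang [0.01, -0.0, -0.0] -> [ 0.4384 -0.3835  0.1148]
8 dp [0.0, -0.0, 0.0063] ang [-0.0, -0.0, -0.0] -> [ 0.4618 -0.3863  0.0706]
```

Call:
play_rows --force 40 --steps '[{"claw": 153, "dp": [-0.0218, -0.0167, -0.0013], "angular": [0, 0, 0]}, {"claw": 153, "dp": [-0.0218, -0.0167, -0.0013], "angular": [0, 0, 0]}, {"claw": 153, "dp": [-0.0218, -0.0167, -0.0013], "angular": [0, 0, 0]}, {"claw": 153, "dp": [-0.0218, -0.0167, -0.0013], "angular": [0, 0, 0]}, {"claw": 153, "dp": [-0.0218, -0.0167, -0.0013], "angular": [0, 0, 0]}, {"claw": 153, "dp": [-0.0218, -0.0167, -0.0013], "angular": [0, 0, 0]}, {"claw": 153, "dp": [-0.0218, -0.0167, -0.0013], "angular": [0, 0, 0]}, {"claw": 153, "dp": [-0.0218, -0.0167, -0.0013], "angular": [0, 0, 0]}]'

```text
clock: 0.77
tcp_pos: [0.2895, 0.3751, 0.2494]
orientation: [-0.0, 0.139, 0.99, -0.0]
wrist_force: [0.7, -0.3, -0.1]
finger_gap: 0.0343
```

Call:
play_rows --steps '[{"claw": 153, "dp": [-0.0218, -0.0167, -0.0013], "angular": [0, 0, 0]}, {"claw": 153, "dp": [-0.0218, -0.0167, -0.0013], "angular": [0, 0, 0]}, {"claw": 153, "dp": [-0.0218, -0.0167, -0.0013], "angular": [0, 0, 0]}, {"claw": 153, "dp": [-0.0218, -0.0167, -0.0013], "angular": [0, 0, 0]}, {"claw": 153, "dp": [-0.0218, -0.0167, -0.0013], "angular": [0, 0, 0]}, {"claw": 153, "dp": [-0.0218, -0.0167, -0.0013], "angular": [0, 0, 0]}, {"claw": 153, "dp": [-0.0218, -0.0167, -0.0013], "angular": [0, 0, 0]}, {"claw": 153, "dp": [-0.0218, -0.0167, -0.0013], "angular": [0, 0, 0]}]'

```text
clock: 1.43
tcp_pos: [0.4204, 0.1987, 0.2599]
orientation: [-0.0, 0.139, 0.99, -0.0]
wrist_force: [-0.3, -0.1, 0.8]
finger_gap: 0.0343
```

Call:
play_rows --steps '[{"claw": 153, "dp": [-0.0057, -0.0357, 0.0046], "angular": [-0.15, -1.75, -0.56]}, {"claw": 153, "dp": [-0.0057, -0.0357, 0.0046], "angular": [-0.15, -1.75, -0.56]}, {"claw": 153, "dp": [-0.0057, -0.0357, 0.0046], "angular": [-0.15, -1.75, -0.56]}, {"claw": 153, "dp": [-0.0057, -0.0357, 0.0046], "angular": [-0.15, -1.75, -0.56]}, {"claw": 153, "dp": [-0.0057, -0.0357, 0.0046], "angular": [-0.15, -1.75, -0.56]}, {"claw": 153, "dp": [-0.0057, -0.0357, 0.0046], "angular": [-0.15, -1.75, -0.56]}, {"claw": 153, "dp": [-0.0057, -0.0357, 0.0046], "angular": [-0.15, -1.75, -0.56]}, {"claw": 153, "dp": [-0.0057, -0.0357, 0.0046], "angular": [-0.15, -1.75, -0.56]}]'

```text
clock: 2.1
tcp_pos: [0.398, -0.09, 0.2263]
orientation: [0.123, 0.099, 0.987, -0.007]
wrist_force: [0.2, 0.0, 0.1]
finger_gap: 0.0342
```

Call:
play_rows --steps '[{"claw": 153, "dp": [-0.0057, -0.0357, 0.0046], "angular": [-0.15, -1.75, -0.56]}, {"claw": 153, "dp": [-0.0057, -0.0357, 0.0046], "angular": [-0.15, -1.75, -0.56]}, {"claw": 153, "dp": [-0.0057, -0.0357, 0.0046], "angular": [-0.15, -1.75, -0.56]}, {"claw": 153, "dp": [-0.0057, -0.0357, 0.0046], "angular": [-0.15, -1.75, -0.56]}, {"claw": 153, "dp": [-0.0057, -0.0357, 0.0046], "angular": [-0.15, -1.75, -0.56]}, {"claw": 153, "dp": [-0.0057, -0.0357, 0.0046], "angular": [-0.15, -1.75, -0.56]}, {"claw": 153, "dp": [-0.0057, -0.0357, 0.0046], "angular": [-0.15, -1.75, -0.56]}, {"claw": 153, "dp": [-0.0057, -0.0357, 0.0046], "angular": [-0.15, -1.75, -0.56]}]'

```text
clock: 2.77
tcp_pos: [0.4062, -0.3808, 0.2047]
orientation: [0.243, 0.058, 0.968, -0.013]
wrist_force: [0.9, 0.2, 1.0]
finger_gap: 0.0342
```

Run:
```python
from h import *
show();g,R,n=hopgrasp();p,R0=now();plan(p,R0,[(g+n*.055,R,8),(g,R,8)])
```

```text
t 2.7667 q [-1.11  0.05 -0.47  0.77  0.41 -0.93] p [ 0.4062 -0.3808  0.2047] gap 0.0342 F [0.9 0.2 1. ]
8 dp [0.0017, 0.0001, 0.0112] ang [0.02, 0.01, -0.01] -> [ 0.4361 -0.3832  0.1192]
8 dp [0.0, 0.0, 0.0069] ang [-0.0, 0.0, 0.0] -> [ 0.4618 -0.3863  0.0706]
```

Call:
play_rows --steps '[{"claw": 166, "dp": [0.0017, 0.0001, 0.0112], "angular": [0, 0, 0]}, {"claw": 166, "dp": [0.0017, 0.0001, 0.0112], "angular": [0, 0, 0]}, {"claw": 166, "dp": [0.0017, 0.0001, 0.0112], "angular": [0, 0, 0]}, {"claw": 166, "dp": [0.0017, 0.0001, 0.0112], "angular": [0, 0, 0]}, {"claw": 166, "dp": [0.0017, 0.0001, 0.0112], "angular": [0, 0, 0]}, {"claw": 166, "dp": [0.0017, 0.0001, 0.0112], "angular": [0, 0, 0]}, {"claw": 166, "dp": [0.0017, 0.0001, 0.0112], "angular": [0, 0, 0]}, {"claw": 166, "dp": [0.0017, 0.0001, 0.0112], "angular": [0, 0, 0]}]'

```text
clock: 3.43
tcp_pos: [0.4369, -0.3814, 0.1187]
orientation: [0.242, 0.058, 0.968, -0.013]
wrist_force: [-0.5, 0.8, -0.3]
finger_gap: 0.0297
```

Call:
play_rows --steps '[{"claw": 166, "dp": [0, 0, 0.0069], "angular": [0, 0, 0]}, {"claw": 166, "dp": [0, 0, 0.0069], "angular": [0, 0, 0]}, {"claw": 166, "dp": [0, 0, 0.0069], "angular": [0, 0, 0]}, {"claw": 166, "dp": [0, 0, 0.0069], "angular": [0, 0, 0]}, {"claw": 166, "dp": [0, 0, 0.0069], "angular": [0, 0, 0]}, {"claw": 166, "dp": [0, 0, 0.0069], "angular": [0, 0, 0]}, {"claw": 166, "dp": [0, 0, 0.0069], "angular": [0, 0, 0]}, {"claw": 166, "dp": [0, 0, 0.0069], "angular": [0, 0, 0]}]'

```text
clock: 4.1
tcp_pos: [0.462, -0.385, 0.0741]
orientation: [0.243, 0.058, 0.968, -0.013]
wrist_force: [-88.4, 22.0, 115.5]
finger_gap: 0.0297
```

Call:
play_rows --force 70 --steps '[{"claw": 255, "dp": [0, 0, 0], "angular": [0, 0, 0]}, {"claw": 255, "dp": [0, 0, 0], "angular": [0, 0, 0]}, {"claw": 255, "dp": [0, 0, 0], "angular": [0, 0, 0]}, {"claw": 255, "dp": [0, 0, 0], "angular": [0, 0, 0]}, {"claw": 255, "dp": [0, 0, 0], "angular": [0, 0, 0]}, {"claw": 255, "dp": [0, 0, 0], "angular": [0, 0, 0]}, {"claw": 255, "dp": [0, 0, 0], "angular": [0, 0, 0]}, {"claw": 255, "dp": [0, 0, 0], "angular": [0, 0, 0]}]'

```text
clock: 4.77
tcp_pos: [0.4633, -0.3867, 0.0734]
orientation: [0.243, 0.058, 0.968, -0.015]
wrist_force: [-9.0, 2.4, 16.3]
finger_gap: 0.0111
```

Run:
```python
from h import *
show();g,R,n=hopgrasp();p,R0=now();print(p-g,np.degrees((R0.inv()*R).as_rotvec()))
a=p+n*.02+[0,0,.03];Rl=Rtool(Dy,[0,0,-1])
gs=disp(0,-.055,.115+.023)
print(gs)
plan(p,R0,[(p+n*.03+[0,0,.02],R0,8),(p+[-.0,0,.21],Rtool(Dy,[0,0,-1]),16),(gs+[0,0,.1],Rl,16)])
```

```text
t 4.7667 q [-1.01  0.25 -0.6   0.39  0.38 -0.83] p [ 0.4633 -0.3867  0.0734] gap 0.0111 F [-9.   2.4 16.3]
[ 0.00157851 -0.00034572  0.00278261] [-0.06487987  0.16509025 -0.00639557]
[ 0.58779808 -0.04037826  0.138     ]
8 dp [-0.0012, -0.0, -0.006] ang [0.0, 0.0, 0.0] -> [ 0.4493 -0.385   0.1199]
16 dp [-0.0035, -0.0003, -0.0097] ang [-0.22, 1.75, -0.85] -> [ 0.4633 -0.3867  0.2834]
16 dp [-0.0104, 0.0205, 0.0028] ang [0.0, 0.01, -0.0] -> [ 0.5878 -0.0404  0.238 ]
```

Call:
play_rows --steps '[{"claw": 255, "dp": [-0.0012, 0, -0.006], "angular": [0, 0, 0]}, {"claw": 255, "dp": [-0.0012, 0, -0.006], "angular": [0, 0, 0]}, {"claw": 255, "dp": [-0.0012, 0, -0.006], "angular": [0, 0, 0]}, {"claw": 255, "dp": [-0.0012, 0, -0.006], "angular": [0, 0, 0]}, {"claw": 255, "dp": [-0.0012, 0, -0.006], "angular": [0, 0, 0]}, {"claw": 255, "dp": [-0.0012, 0, -0.006], "angular": [0, 0, 0]}, {"claw": 255, "dp": [-0.0012, 0, -0.006], "angular": [0, 0, 0]}, {"claw": 255, "dp": [-0.0012, 0, -0.006], "angular": [0, 0, 0]}]'

```text
clock: 5.43
tcp_pos: [0.4486, -0.3831, 0.1184]
orientation: [0.242, 0.058, 0.968, -0.013]
wrist_force: [0.0, -0.2, -2.1]
finger_gap: 0.0111
```

Call:
play_rows --steps '[{"claw": 255, "dp": [-0.0035, -0.0003, -0.0097], "angular": [-0.22, 1.75, -0.85]}, {"claw": 255, "dp": [-0.0035, -0.0003, -0.0097], "angular": [-0.22, 1.75, -0.85]}, {"claw": 255, "dp": [-0.0035, -0.0003, -0.0097], "angular": [-0.22, 1.75, -0.85]}, {"claw": 255, "dp": [-0.0035, -0.0003, -0.0097], "angular": [-0.22, 1.75, -0.85]}, {"claw": 255, "dp": [-0.0035, -0.0003, -0.0097], "angular": [-0.22, 1.75, -0.85]}, {"claw": 255, "dp": [-0.0035, -0.0003, -0.0097], "angular": [-0.22, 1.75, -0.85]}, {"claw": 255, "dp": [-0.0035, -0.0003, -0.0097], "angular": [-0.22, 1.75, -0.85]}, {"claw": 255, "dp": [-0.0035, -0.0003, -0.0097], "angular": [-0.22, 1.75, -0.85]}]'

```text
clock: 6.1
tcp_pos: [0.4456, -0.3847, 0.2012]
orientation: [0.122, -0.002, 0.993, -0.005]
wrist_force: [0.6, -0.7, -1.6]
finger_gap: 0.0112
```

Call:
play_rows --steps '[{"claw": 255, "dp": [-0.0035, -0.0003, -0.0097], "angular": [-0.22, 1.75, -0.85]}, {"claw": 255, "dp": [-0.0035, -0.0003, -0.0097], "angular": [-0.22, 1.75, -0.85]}, {"claw": 255, "dp": [-0.0035, -0.0003, -0.0097], "angular": [-0.22, 1.75, -0.85]}, {"claw": 255, "dp": [-0.0035, -0.0003, -0.0097], "angular": [-0.22, 1.75, -0.85]}, {"claw": 255, "dp": [-0.0035, -0.0003, -0.0097], "angular": [-0.22, 1.75, -0.85]}, {"claw": 255, "dp": [-0.0035, -0.0003, -0.0097], "angular": [-0.22, 1.75, -0.85]}, {"claw": 255, "dp": [-0.0035, -0.0003, -0.0097], "angular": [-0.22, 1.75, -0.85]}, {"claw": 255, "dp": [-0.0035, -0.0003, -0.0097], "angular": [-0.22, 1.75, -0.85]}]'

```text
clock: 6.77
tcp_pos: [0.463, -0.3854, 0.2817]
orientation: [-0.001, -0.062, 0.998, 0.002]
wrist_force: [-0.3, -0.2, -2.1]
finger_gap: 0.0111
```

Run:
```python
from h import *
show();a,_=grab('top','top1');b,_=grab('side','side1')
cv2.imwrite('pics/v1.png',np.hstack([cv2.resize(a[120:290,300:470],(400,400))[:,:,::-1],cv2.resize(b[0:190,200:390],(400,400))[:,:,::-1]]))
p,R0=now();gs=disp(0,-.055,.115+.023);Rl=Rtool(Dy,[0,0,-1])
plan(p,R0,[(gs+[0,0,.09],Rl,16)])
```

```text
t 6.7667 q [-0.83  0.37  0.22  1.43  0.   -0.95] p [ 0.463  -0.3854  0.2817] gap 0.0111 F [-0.3 -0.2 -2.1]
16 dp [-0.0103, 0.0205, 0.0034] ang [0.01, 0.01, 0.01] -> [ 0.5878 -0.0404  0.228 ]
```

View pics/v1.png

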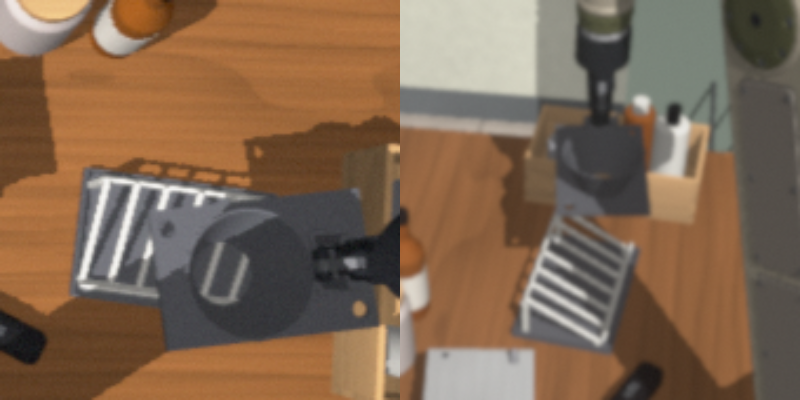

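Call:
play_rows --steps '[{"claw": 255, "dp": [-0.0103, 0.0205, 0.0034], "angular": [0, 0, 0]}, {"claw": 255, "dp": [-0.0103, 0.0205, 0.0034], "angular": [0, 0, 0]}, {"claw": 255, "dp": [-0.0103, 0.0205, 0.0034], "angular": [0, 0, 0]}, {"claw": 255, "dp": [-0.0103, 0.0205, 0.0034], "angular": [0, 0, 0]}, {"claw": 255, "dp": [-0.0103, 0.0205, 0.0034], "angular": [0, 0, 0]}, {"claw": 255, "dp": [-0.0103, 0.0205, 0.0034], "angular": [0, 0, 0]}, {"claw": 255, "dp": [-0.0103, 0.0205, 0.0034], "angular": [0, 0, 0]}, {"claw": 255, "dp": [-0.0103, 0.0205, 0.0034], "angular": [0, 0, 0]}]'

```text
clock: 7.53
tcp_pos: [0.524, -0.2112, 0.2536]
orientation: [0.0, -0.062, 0.998, 0.003]
wrist_force: [0.0, -0.3, -2.9]
finger_gap: 0.0111
```

Call:
play_rows --steps '[{"claw": 255, "dp": [-0.0103, 0.0205, 0.0034], "angular": [0, 0, 0]}, {"claw": 255, "dp": [-0.0103, 0.0205, 0.0034], "angular": [0, 0, 0]}, {"claw": 255, "dp": [-0.0103, 0.0205, 0.0034], "angular": [0, 0, 0]}, {"claw": 255, "dp": [-0.0103, 0.0205, 0.0034], "angular": [0, 0, 0]}, {"claw": 255, "dp": [-0.0103, 0.0205, 0.0034], "angular": [0, 0, 0]}, {"claw": 255, "dp": [-0.0103, 0.0205, 0.0034], "angular": [0, 0, 0]}, {"claw": 255, "dp": [-0.0103, 0.0205, 0.0034], "angular": [0, 0, 0]}, {"claw": 255, "dp": [-0.0103, 0.0205, 0.0034], "angular": [0, 0, 0]}]'

```text
clock: 8.2
tcp_pos: [0.5853, -0.0383, 0.2272]
orientation: [-0.0, -0.062, 0.998, 0.003]
wrist_force: [-0.2, 0.4, -3.0]
finger_gap: 0.0111
```

Run:
```python
from h import *
show();a,d=grab('top','top2')
p,R0=now();P=cloud('top',d);P[...,2]+=.0015
Rm=R0.as_matrix();hx,hy=-Rm[:,0],Rm[:,1]
o=p-hy*-.055-np.array([0,0,.023])   # nominal hopper origin
L=np.stack([(P-o)@hx,(P-o)@hy,(P-o)@-Rm[:,2]],-1)*1000
box=(abs(L[...,0])<90)&(L[...,1]>-120)&(L[...,1]<125)
fl=box&(abs(L[...,2]-6)<10);fl=cv2.morphologyEx(fl.astype(np.uint8),cv2.MORPH_OPEN,np.ones((3,3)))>0
q=L[fl];print('flange',fl.sum(),cv2.minAreaRect(q[:,:2].astype(np.float32)),np.percentile(q,[1,50,99],axis=0).round(1).tolist())
A=np.c_[q[:,:2],np.ones(len(q))];print('plane',np.linalg.lstsq(A,q[:,2],rcond=None)[0])
rm=box&(L[...,2]>54)&(L[...,2]<75)&(L[...,1]>-22);r=L[rm];r=r[np.hypot(r[:,0],r[:,1]-38)>48]
M=np.c_[2*r[:,:2],np.ones(len(r))];c=np.linalg.lstsq(M,(r[:,:2]**2).sum(1),rcond=None)[0];print('rim',len(r),c[:2],np.sqrt(c[2]+c[0]**2+c[1]**2),np.median(r[:,2]))
cv2.imwrite('pics/v2.png',cv2.resize(a[120:240,190:330],(700,600),interpolation=cv2.INTER_CUBIC)[:,:,::-1])
```

```text
t 8.2 q [-0.2   0.34  0.05  1.29  0.01 -0.33] p [ 0.5853 -0.0383  0.2272] gap 0.0111 F [-0.2  0.4 -3. ]
flange 591 ((-4.955253601074219, 34.771339416503906), (126.58203887939453, 129.9151153564453), 89.84600830078125) [[-69.4, -26.0, 1.5], [-15.6, 64.4, 5.3], [59.6, 97.4, 15.2]]
plane [ 5.56983474e-03 -8.56908283e-03  6.43139352e+00]
rim 295 [-4.64892854 36.26618364] 54.402573544870684 59.03661249570493
```

View pics/v2.png

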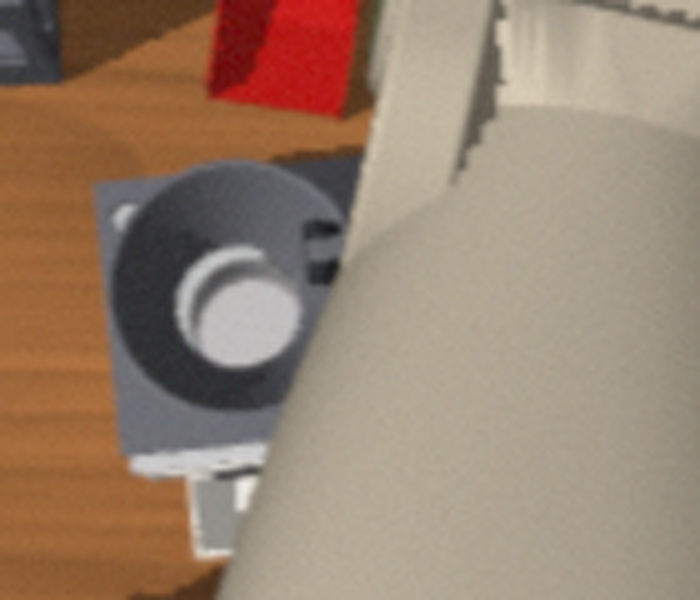

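Run:
```python
from h import *
p,R0=now();Rl=Rtool(Dy,[0,0,-1]);plan(p,R0,[(disp(.0048,-.0532,.170),Rl,8)])
```

```text
8 dp [-0.0007, -0.0006, 0.007] ang [0.06, 0.0, 0.02] -> [ 0.5923 -0.038   0.17  ]
```

Call:
play_rows --steps '[{"claw": 255, "dp": [-0.001, -0.0008, 0.0093], "angular": [0.08, 0, 0.03]}, {"claw": 255, "dp": [-0.001, -0.0008, 0.0093], "angular": [0.08, 0, 0.03]}, {"claw": 255, "dp": [-0.001, -0.0008, 0.0093], "angular": [0.08, 0, 0.03]}, {"claw": 255, "dp": [-0.001, -0.0008, 0.0093], "angular": [0.08, 0, 0.03]}, {"claw": 255, "dp": [-0.001, -0.0008, 0.0093], "angular": [0.08, 0, 0.03]}, {"claw": 255, "dp": [-0.001, -0.0008, 0.0093], "angular": [0.08, 0, 0.03]}, {"claw": 255, "dp": [0, 0, 0], "angular": [0, 0, 0]}, {"claw": 255, "dp": [0, 0, 0], "angular": [0, 0, 0]}]'

```text
clock: 8.92
tcp_pos: [0.5917, -0.0435, 0.1711]
orientation: [-0.001, -0.06, 0.998, -0.002]
wrist_force: [-0.3, 1.2, -2.3]
finger_gap: 0.0112
```

```bash
cat > m.py <<'E'
from h import *
import sys
tag=sys.argv[1]
show()
for n in('top','side'):
    a,d=grab(n,tag+n);p,R0=now();P=cloud(n,d);P[...,2]+=.0015
    Q=P-D0; L=np.stack([Q@Dx,Q@Dy,Q[...,2]],-1)*1000   # dispenser frame
    z0=(p[2]-.023)*1000
    box=(abs(L[...,0])<100)&(abs(L[...,1])<140)
    rm=box&(abs(L[...,2]-z0-59)<7)&(L[...,1]>-25);r=L[rm];rr=np.hypot(r[:,0],r[:,1]-38);r=r[(rr>46)&(rr<66)]
    M=np.c_[2*r[:,:2],np.ones(len(r))];c=np.linalg.lstsq(M,(r[:,:2]**2).sum(1),rcond=None)[0]
    print(n,'rim',len(r),c[:2].round(2),'R',np.sqrt(c[2]+c[0]**2+c[1]**2).round(2),'z',np.median(r[:,2]).round(1),'(expect 0,38; z',z0+61,')')
    fl=box&(abs(L[...,2]-z0-6)<6);fl=cv2.morphologyEx(fl.astype(np.uint8),cv2.MORPH_OPEN,np.ones((3,3)))>0;q=L[fl]
    print(' flange',len(q),np.percentile(q,[1,50,99],axis=0).round(1).tolist())
    if len(q)>50: print(' plane',np.linalg.lstsq(np.c_[q[:,:2],np.ones(len(q))],q[:,2],rcond=None)[0].round(4))
    x0,y0=(190,120) if n=='top' else (190,130)
    cv2.imwrite(f'pics/{tag}{n}c.png',cv2.resize(a[y0:y0+120,x0:x0+120],(400,400),interpolation=cv2.INTER_CUBIC)[:,:,::-1])
cv2.imwrite(f'pics/{tag}.png',np.hstack([cv2.imread(f'pics/{tag}{n}c.png') for n in('top','side')]))
E
python3 m.py a1
```

```text
t 8.9167 q [-0.21  0.38 -0.03  1.16 -0.   -0.33] p [ 0.5917 -0.0435  0.1711] gap 0.0112 F [-0.3  1.2 -2.3]
top rim 289 [-0.13 36.  ] R 54.32 z 206.1 (expect 0,38; z 209.8322476913546 )
 flange 390 [[-65.0, -24.3, 149.2], [-41.8, 75.1, 152.4], [64.3, 97.3, 156.7]]
 plane [-2.200000e-03 -6.300000e-03  1.527957e+02]
side rim 261 [ 1.87 37.35] R 54.6 z 206.3 (expect 0,38; z 210.34269487629473 )
 flange 1022 [[-62.6, -99.5, 149.5], [-16.2, 47.2, 153.1], [65.4, 98.5, 159.6]]
 plane [-8.0000e-04 -3.7000e-03  1.5338e+02]
```

View pics/a1.png

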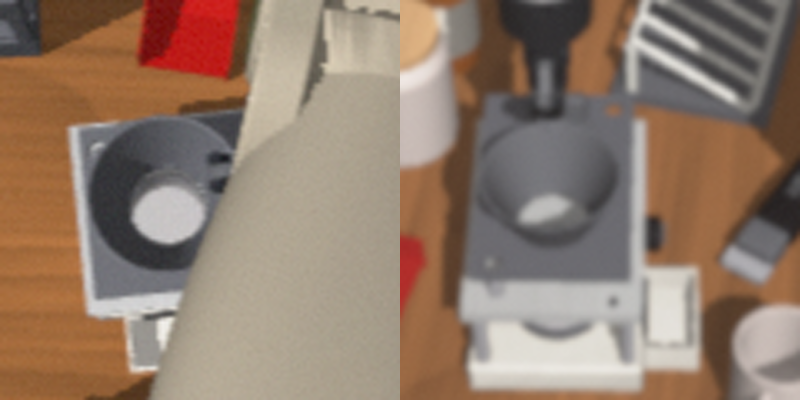

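Run:
```python
from h import *
show();print(env.get_state()['orientation'])
s=np.load('side0.npz');P=cloud('side',s['d']);P[...,2]+=.0015
Q=P-D0;L=np.stack([Q@Dx,Q@Dy,Q[...,2]],-1)*1000
m=(abs(L[...,2]-115)<7)&(abs(L[...,0])<100)&(abs(L[...,1])<130)
m=cv2.morphologyEx(m.astype(np.uint8),cv2.MORPH_OPEN,np.ones((3,3)))>0;q=L[m]
print(cv2.minAreaRect(q[:,:2].astype(np.float32)),np.percentile(q,[1,50,99],axis=0).round(1).tolist())
k=(L[...,2]>126)&(L[...,2]<150)&(abs(L[...,0])<70)&(abs(L[...,1])<100)
n,l,st,c=cv2.connectedComponentsWithStats(k.astype(np.uint8))
for i in range(1,n): print(st[i,4],L[l==i].mean(0))
t=np.load('top0.npz');P=cloud('top',t['d']);P[...,2]+=.0015
Q=P-D0;L=np.stack([Q@Dx,Q@Dy,Q[...,2]],-1)*1000
m=(abs(L[...,2]-115)<7)&(abs(L[...,0])<100)&(abs(L[...,1])<130)
m=cv2.morphologyEx(m.astype(np.uint8),cv2.MORPH_OPEN,np.ones((3,3)))>0;q=L[m];print('top',np.percentile(q,[1,50,99],axis=0).round(1).tolist())
```

```text
t 9.0167 q [-0.21  0.38 -0.03  1.16 -0.   -0.33] p [ 0.5924 -0.0434  0.1723] gap 0.0113 F [ 0.3 -1.  -2.1]
[ 2.43218137e-04 -6.03920947e-02  9.98173061e-01 -1.80982336e-03]
((2.2489242553710938, -0.633392333984375), (150.1351318359375, 220.8121337890625), 0.13110964000225067) [[-72.3, -106.3, 109.1], [1.7, -0.2, 114.7], [75.3, 108.2, 120.0]]
15 [-45.85751222 -82.79329466 133.2629391 ]
19 [ 47.91861339  88.019009   133.98442131]
top [[-73.6, -105.6, 111.4], [-0.9, -9.6, 115.2], [73.8, 105.3, 119.0]]
```

Call:
play_rows --force 40 --steps '[{"claw": 255, "dp": [0, 0.0009, 0], "angular": [-0.1, 0, -0.1]}, {"claw": 255, "dp": [0, 0.0009, 0], "angular": [-0.1, 0, -0.1]}, {"claw": 255, "dp": [0, 0, 0.003], "angular": [0, 0, 0]}, {"claw": 255, "dp": [0, 0, 0.003], "angular": [0, 0, 0]}, {"claw": 255, "dp": [0, 0, 0.003], "angular": [0, 0, 0]}, {"claw": 255, "dp": [0, 0, 0.003], "angular": [0, 0, 0]}, {"claw": 255, "dp": [0, 0, 0.003], "angular": [0, 0, 0]}, {"claw": 255, "dp": [0, 0, 0], "angular": [0, 0, 0]}]'

```text
clock: 9.68
tcp_pos: [0.5914, -0.0413, 0.156]
orientation: [-0.001, -0.062, 0.998, 0.0]
wrist_force: [-0.2, 0.9, -2.2]
finger_gap: 0.0114
```

```bash
python3 -c "
from h import *
show();print(env.get_state()['orientation'],env.get_state()['ft_torque'])"
```

```text
t 9.6833 q [-0.21  0.38 -0.06  1.13 -0.   -0.33] p [ 0.5914 -0.0413  0.156 ] gap 0.0114 F [-0.2  0.9 -2.2]
[-8.20675567e-04 -6.22311717e-02  9.98061413e-01  1.50780403e-04] [-0.09092054 -0.02019136 -0.05216864]
```

Call:
play_rows --steps '[{"claw": 255, "dp": [0, 0, 0.002], "angular": [0, 0, 0]}, {"claw": 255, "dp": [0, 0, 0.002], "angular": [0, 0, 0]}, {"claw": 255, "dp": [0, 0, 0.002], "angular": [0, 0, 0]}, {"claw": 255, "dp": [0, 0, 0.002], "angular": [0, 0, 0]}, {"claw": 255, "dp": [0, 0, 0.002], "angular": [0, 0, 0]}, {"claw": 255, "dp": [0, 0, 0.001], "angular": [0, 0, 0]}, {"claw": 255, "dp": [0, 0, 0.001], "angular": [0, 0, 0]}, {"claw": 255, "dp": [0, 0, 0], "angular": [0, 0, 0]}]'

```text
clock: 10.35
tcp_pos: [0.5919, -0.0414, 0.1448]
orientation: [-0.0, -0.062, 0.998, 0.0]
wrist_force: [0.1, -0.8, -2.4]
finger_gap: 0.0114
```

Call:
play_rows --steps '[{"claw": 255, "dp": [0, 0, 0.001], "angular": [0, 0, 0]}, {"claw": 255, "dp": [0, 0, 0.0005], "angular": [0, 0, 0]}, {"claw": 255, "dp": [0, 0, 0.0005], "angular": [0, 0, 0]}, {"claw": 255, "dp": [0, 0, 0], "angular": [0, 0, 0]}, {"claw": 255, "dp": [0, 0, 0], "angular": [0, 0, 0]}, {"claw": 255, "dp": [0, 0, 0], "angular": [0, 0, 0]}, {"claw": 255, "dp": [0, 0, 0], "angular": [0, 0, 0]}, {"claw": 255, "dp": [0, 0, 0], "angular": [0, 0, 0]}]'

```text
clock: 11.02
tcp_pos: [0.592, -0.0414, 0.1431]
orientation: [-0.0, -0.062, 0.998, -0.0]
wrist_force: [0.3, -0.0, -1.9]
finger_gap: 0.011
```

```bash
python3 m.py a2; python3 -c "
from h import *
show()"
```

```text
t 11.0167 q [-0.21  0.39 -0.08  1.1  -0.   -0.33] p [ 0.592  -0.0414  0.1431] gap 0.011 F [ 0.3 -0.  -1.9]
top rim 293 [ 0.31 38.26] R 53.76 z 177.8 (expect 0,38; z 181.02729665319885 )
 flange 373 [[-64.6, -23.1, 120.9], [-41.9, 77.3, 124.8], [64.3, 99.6, 128.8]]
 plane [7.000000e-04 1.000000e-04 1.248296e+02]
side rim 276 [ 1.75 39.06] R 54.4 z 177.4 (expect 0,38; z 181.0382359697536 )
 flange 1087 [[-62.2, -96.1, 120.3], [-7.6, 57.0, 124.4], [65.7, 100.6, 130.3]]
 plane [-2.400000e-03 -7.000000e-04  1.244547e+02]
t 11.1167 q [-0.2   0.39 -0.08  1.1  -0.   -0.33] p [ 0.592  -0.0414  0.143 ] gap 0.0109 F [-0.6 -0.5 -3. ]
```

Call:
play_rows --steps '[{"claw": 255, "dp": [0, 0, 0.0006], "angular": [0, 0, 0]}, {"claw": 255, "dp": [0, 0, 0.0006], "angular": [0, 0, 0]}, {"claw": 255, "dp": [0, 0, 0.0006], "angular": [0, 0, 0]}, {"claw": 255, "dp": [0, 0, 0.0006], "angular": [0, 0, 0]}, {"claw": 255, "dp": [0, 0, 0.0006], "angular": [0, 0, 0]}, {"claw": 255, "dp": [0, 0, 0], "angular": [0, 0, 0]}, {"claw": 255, "dp": [0, 0, 0], "angular": [0, 0, 0]}, {"claw": 255, "dp": [0, 0, 0], "angular": [0, 0, 0]}]'

```text
clock: 11.78
tcp_pos: [0.592, -0.0414, 0.14]
orientation: [-0.0, -0.062, 0.998, -0.0]
wrist_force: [-0.1, 0.3, -3.2]
finger_gap: 0.0113
```

Call:
play_rows --steps '[{"claw": 255, "dp": [0, 0, 0.0005], "angular": [0, 0, 0]}, {"claw": 255, "dp": [0, 0, 0.0005], "angular": [0, 0, 0]}, {"claw": 255, "dp": [0, 0, 0], "angular": [0, 0, 0]}, {"claw": 255, "dp": [0, 0, 0], "angular": [0, 0, 0]}, {"claw": 255, "dp": [0, 0, 0], "angular": [0, 0, 0]}, {"claw": 255, "dp": [0, 0, 0], "angular": [0, 0, 0]}, {"claw": 255, "dp": [0, 0, 0], "angular": [0, 0, 0]}, {"claw": 255, "dp": [0, 0, 0], "angular": [0, 0, 0]}]'

```text
clock: 12.45
tcp_pos: [0.592, -0.0415, 0.1395]
orientation: [0.0, -0.062, 0.998, -0.0]
wrist_force: [-3.6, 0.3, 5.3]
finger_gap: 0.0109
```

Call:
play_rows --steps '[{"claw": 185, "dp": [0, 0, 0], "angular": [0, 0, 0]}, {"claw": 185, "dp": [0, 0, 0], "angular": [0, 0, 0]}, {"claw": 185, "dp": [0, 0, 0], "angular": [0, 0, 0]}, {"claw": 185, "dp": [0, 0, 0], "angular": [0, 0, 0]}, {"claw": 185, "dp": [0, 0, 0], "angular": [0, 0, 0]}, {"claw": 185, "dp": [0, 0, 0], "angular": [0, 0, 0]}, {"claw": 185, "dp": [0, 0, 0], "angular": [0, 0, 0]}, {"claw": 185, "dp": [0, 0, -0.001], "angular": [0, 0, 0]}]'

```text
clock: 13.12
tcp_pos: [0.5921, -0.0414, 0.1398]
orientation: [-0.0, -0.062, 0.998, 0.0]
wrist_force: [-0.3, -0.5, 0.6]
finger_gap: 0.0237
```

Call:
play_rows --steps '[{"claw": 185, "dp": [0, 0, -0.004], "angular": [0, 0, 0]}, {"claw": 185, "dp": [0, 0, -0.008], "angular": [0, 0, 0]}, {"claw": 185, "dp": [0, 0, -0.012], "angular": [0, 0, 0]}, {"claw": 185, "dp": [0, 0, -0.016], "angular": [0, 0, 0]}, {"claw": 185, "dp": [0, 0, -0.02], "angular": [0, 0, 0]}, {"claw": 185, "dp": [0, 0, -0.02], "angular": [0, 0, 0]}, {"claw": 185, "dp": [0, 0, -0.02], "angular": [0, 0, 0]}, {"claw": 100, "dp": [0, 0, 0], "angular": [0, 0, 0]}]'

```text
clock: 13.78
tcp_pos: [0.5937, -0.0411, 0.2449]
orientation: [0.003, -0.063, 0.998, -0.001]
wrist_force: [-0.1, 0.7, -0.2]
finger_gap: 0.0343
```

```bash
python3 m.py a3
python3 - <<'E'
from h import *
show();p,R0=now()
a=np.radians(17.42);y=np.array([-np.sin(a),np.cos(a),0])
g=np.array([.5194+.020*np.cos(a),.343+.020*np.sin(a),.098-.011]);Rs=Rtool(y,[0,0,-1])
plan(p,R0,[([.5,.17,.26],Rs,8),(g+[0,0,.12],Rs,8),(g,Rs,16)])
E
```

```text
t 13.7833 q [-0.2   0.35  0.11  1.32  0.   -0.33] p [ 0.5937 -0.0411  0.2449] gap 0.0343 F [-0.1  0.7 -0.2]
top rim 0 [0. 0.] R 0.0 z nan (expect 0,38; z 280.85646368878247 )
t 13.8333 q [-0.2   0.35  0.1   1.32  0.   -0.33] p [ 0.5933 -0.0411  0.2429] gap 0.0421 F [-0.2  0.2 -1.5]
8 dp [0.0061, 0.0282, -0.0022] ang [-0.01, 0.03, -1.28] -> [0.5  0.17 0.26]
8 dp [-0.0113, 0.0199, 0.0067] ang [0.0, 0.0, -0.0] -> [0.5385 0.349  0.207 ]
16 dp [0.0, 0.0, 0.0075] ang [0.0, 0.0, -0.0] -> [0.5385 0.349  0.087 ]
  return _methods._mean(a, axis=axis, dtype=dtype,
  ret = ret.dtype.type(ret / rcount)
Traceback (most recent call last):
  File "m.py", line 14, in <module>
    print(' flange',len(q),np.percentile(q,[1,50,99],axis=0).round(1).tolist())
                           ~~~~~~~~~~~~~^^^^^^^^^^^^^^^^^^^^
IndexError: index -1 is out of bounds for axis 0 with size 0
```

Call:
play_rows --steps '[{"claw": 60, "dp": [0.0061, 0.0282, -0.0022], "angular": [0, 0, -1.28]}, {"claw": 60, "dp": [0.0061, 0.0282, -0.0022], "angular": [0, 0, -1.28]}, {"claw": 60, "dp": [0.0061, 0.0282, -0.0022], "angular": [0, 0, -1.28]}, {"claw": 60, "dp": [0.0061, 0.0282, -0.0022], "angular": [0, 0, -1.28]}, {"claw": 60, "dp": [0.0061, 0.0282, -0.0022], "angular": [0, 0, -1.28]}, {"claw": 60, "dp": [0.0061, 0.0282, -0.0022], "angular": [0, 0, -1.28]}, {"claw": 60, "dp": [0.0061, 0.0282, -0.0022], "angular": [0, 0, -1.28]}, {"claw": 60, "dp": [0.0061, 0.0282, -0.0022], "angular": [0, 0, -1.28]}]'

```text
clock: 14.5
tcp_pos: [0.4974, 0.1709, 0.2566]
orientation: [-0.001, -0.152, 0.988, 0.0]
wrist_force: [-0.5, 0.6, -0.2]
finger_gap: 0.0654
```

Call:
play_rows --steps '[{"claw": 60, "dp": [-0.0113, 0.0199, 0.0067], "angular": [0, 0, 0]}, {"claw": 60, "dp": [-0.0113, 0.0199, 0.0067], "angular": [0, 0, 0]}, {"claw": 60, "dp": [-0.0113, 0.0199, 0.0067], "angular": [0, 0, 0]}, {"claw": 60, "dp": [-0.0113, 0.0199, 0.0067], "angular": [0, 0, 0]}, {"claw": 60, "dp": [-0.0113, 0.0199, 0.0067], "angular": [0, 0, 0]}, {"claw": 60, "dp": [-0.0113, 0.0199, 0.0067], "angular": [0, 0, 0]}, {"claw": 60, "dp": [-0.0113, 0.0199, 0.0067], "angular": [0, 0, 0]}, {"claw": 60, "dp": [-0.0113, 0.0199, 0.0067], "angular": [0, 0, 0]}]'

```text
clock: 15.17
tcp_pos: [0.5368, 0.3496, 0.2024]
orientation: [-0.001, -0.151, 0.988, -0.0]
wrist_force: [0.3, -0.3, 0.8]
finger_gap: 0.0654
```

```bash
sed -i 's/z0=(p\[2\]-.023)\*1000/z0=115./' m.py; python3 m.py a4
python3 - <<'E'
from h import *
show();p,R0=now()
a=np.radians(17.42);y=np.array([-np.sin(a),np.cos(a),0])
g=np.array([.5194+.020*np.cos(a),.343+.020*np.sin(a),.098-.011]);Rs=Rtool(y,[0,0,-1])
plan(p,R0,[(g+[0,0,.05],Rs,8),(g,Rs,8)])
E
```

```text
t 15.1667 q [0.45 0.46 0.17 1.28 0.   0.15] p [0.5368 0.3496 0.2024] gap 0.0654 F [ 0.3 -0.3  0.8]
top rim 434 [-0.15 39.13] R 53.76 z 174.5 (expect 0,38; z 176.0 )
 flange 1985 [[-66.7, -98.1, 115.3], [-17.6, -38.2, 121.2], [67.5, 101.1, 125.3]]
 plane [ 1.300000e-03 -3.000000e-03  1.209611e+02]
side rim 49 [-7.74 41.45] R 45.26 z 173.5 (expect 0,38; z 176.0 )
 flange 249 [[-63.3, -38.1, 115.9], [-53.9, 52.8, 120.8], [-39.1, 101.7, 125.6]]
 plane [ 2.300000e-03 -1.700000e-03  1.208737e+02]
t 15.2667 q [0.45 0.46 0.17 1.28 0.   0.15] p [0.5364 0.351  0.2008] gap 0.065 F [-0.1  0.1  1.1]
8 dp [-0.0002, -0.0003, 0.008] ang [0.0, -0.03, 0.02] -> [0.5385 0.349  0.137 ]
8 dp [0.0, -0.0, 0.0062] ang [0.0, 0.0, -0.0] -> [0.5385 0.349  0.087 ]
```

View pics/a4.png

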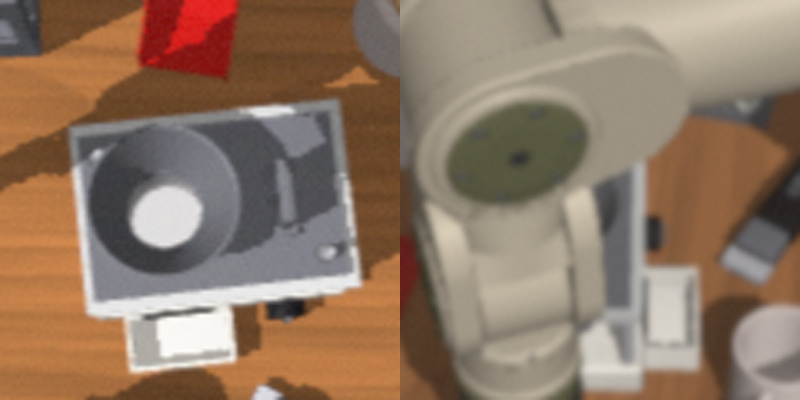

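Hopper is flush (flange top at 121 mm, centred within about 1 mm, both pins through). Now the scoop.

Call:
play_rows --steps '[{"claw": 100, "dp": [-0.0002, -0.0003, 0.008], "angular": [0, 0, 0]}, {"claw": 100, "dp": [-0.0002, -0.0003, 0.008], "angular": [0, 0, 0]}, {"claw": 100, "dp": [-0.0002, -0.0003, 0.008], "angular": [0, 0, 0]}, {"claw": 100, "dp": [-0.0002, -0.0003, 0.008], "angular": [0, 0, 0]}, {"claw": 100, "dp": [-0.0002, -0.0003, 0.008], "angular": [0, 0, 0]}, {"claw": 100, "dp": [-0.0002, -0.0003, 0.008], "angular": [0, 0, 0]}, {"claw": 100, "dp": [-0.0002, -0.0003, 0.008], "angular": [0, 0, 0]}, {"claw": 100, "dp": [-0.0002, -0.0003, 0.008], "angular": [0, 0, 0]}]'

```text
clock: 15.93
tcp_pos: [0.5399, 0.3463, 0.1392]
orientation: [-0.0, -0.151, 0.989, -0.0]
wrist_force: [-0.2, 0.4, -0.0]
finger_gap: 0.0518
```

Run:
```python
from h import *
show();p,R0=now()
a=np.radians(17.42);y=np.array([-np.sin(a),np.cos(a),0])
g=np.array([.5194+.020*np.cos(a),.343+.020*np.sin(a),.098-.011]);Rs=Rtool(y,[0,0,-1])
plan(p,R0,[(g,Rs,8)])
```

```text
t 15.9333 q [0.45 0.48 0.05 1.14 0.   0.14] p [0.5399 0.3463 0.1392] gap 0.0518 F [-0.2  0.4 -0. ]
8 dp [0.0001, 0.0004, 0.0065] ang [-0.0, -0.0, -0.01] -> [0.5385 0.349  0.087 ]
```

Call:
play_rows --force 30 --steps '[{"claw": 100, "dp": [0.0001, 0.0003, 0.0075], "angular": [0, 0, 0]}, {"claw": 100, "dp": [0.0001, 0.0003, 0.0075], "angular": [0, 0, 0]}, {"claw": 100, "dp": [0.0001, 0.0003, 0.0075], "angular": [0, 0, 0]}, {"claw": 100, "dp": [0.0001, 0.0003, 0.0075], "angular": [0, 0, 0]}, {"claw": 100, "dp": [0.0001, 0.0003, 0.0075], "angular": [0, 0, 0]}, {"claw": 100, "dp": [0.0001, 0.0003, 0.0075], "angular": [0, 0, 0]}, {"claw": 100, "dp": [0.0001, 0.0003, 0.006], "angular": [0, 0, 0]}, {"claw": 100, "dp": [0, 0, 0], "angular": [0, 0, 0]}]'

```text
clock: 16.6
tcp_pos: [0.5376, 0.348, 0.0872]
orientation: [-0.001, -0.151, 0.989, -0.0]
wrist_force: [-1.5, -0.1, -0.2]
finger_gap: 0.052
```

Call:
play_rows --force 30 --steps '[{"claw": 255, "dp": [0, 0, 0], "angular": [0, 0, 0]}, {"claw": 255, "dp": [0, 0, 0], "angular": [0, 0, 0]}, {"claw": 255, "dp": [0, 0, 0], "angular": [0, 0, 0]}, {"claw": 255, "dp": [0, 0, 0], "angular": [0, 0, 0]}, {"claw": 255, "dp": [0, 0, 0], "angular": [0, 0, 0]}, {"claw": 255, "dp": [0, 0, 0], "angular": [0, 0, 0]}, {"claw": 255, "dp": [0, 0, 0], "angular": [0, 0, 0]}, {"claw": 255, "dp": [0, 0, 0], "angular": [0, 0, 0]}]'

```text
clock: 17.27
tcp_pos: [0.539, 0.3483, 0.0895]
orientation: [0.0, -0.151, 0.989, -0.0]
wrist_force: [0.5, -2.1, 2.3]
finger_gap: 0.0154
```

Call:
play_rows --force 100 --steps '[{"claw": 255, "dp": [0, 0, 0], "angular": [0, 0, 0]}, {"claw": 255, "dp": [0, 0, 0], "angular": [0, 0, 0]}, {"claw": 255, "dp": [0, 0, -0.003], "angular": [0, 0, 0]}, {"claw": 255, "dp": [0, 0, -0.006], "angular": [0, 0, 0]}, {"claw": 255, "dp": [0, 0, -0.009], "angular": [0, 0, 0]}, {"claw": 255, "dp": [0, 0, -0.01], "angular": [0, 0, 0]}, {"claw": 255, "dp": [0, 0, -0.01], "angular": [0, 0, 0]}, {"claw": 255, "dp": [0, 0, -0.01], "angular": [0, 0, 0]}]'

```text
clock: 17.93
tcp_pos: [0.5386, 0.3486, 0.1383]
orientation: [0.0, -0.151, 0.989, 0.0]
wrist_force: [-0.2, -0.6, -2.6]
finger_gap: 0.0143
```

Run:
```python
from h import *
show();p,R0=now();print(env.get_state()['orientation'])
# pour geometry: nose in tool frame = x .105, z .082-.011 ahead of grasp->tcp
a=np.radians(12);y=np.array([-np.sin(a),np.cos(a),0]);fx=np.array([np.cos(a),np.sin(a),0])
N=np.array([.105,0,.082-.011])
def tgt(th,nz,off=.022):
    t=np.radians(th);R=Rtool(y,[0,0,-1])*Ro.from_rotvec([0,-t,0])
    nose=disp(0,.038,0)+fx*off; nose[2]=nz
    return nose-R.apply(N),R
wp=[(p+[0,0,.22],R0,8),(*tgt(0,.235),16)]+[(*tgt(th,nz),8) for th,nz in((12,.21),(22,.205),(30,.2),(38,.195),(46,.195),(52,.195))]
plan(p,R0,wp)
```

```text
t 17.9333 q [0.45 0.48 0.05 1.14 0.   0.15] p [0.5386 0.3486 0.1383] gap 0.0143 F [-0.2 -0.6 -2.6]
[ 1.02034285e-04 -1.51134157e-01  9.88513252e-01  8.54590789e-05]
8 dp [-0.0, 0.0, -0.0275] ang [0.0, 0.0, 0.0] -> [0.5386 0.3486 0.3583]
16 dp [-0.0055, -0.0189, 0.0033] ang [0.0, 0.0, 0.34] -> [0.7005 0.0783 0.306 ]
8 dp [0.0023, -0.0001, 0.0003] ang [0.0, -1.5, -0.01] -> [0.6838 0.0748 0.3013]
8 dp [0.0017, 0.0, -0.0016] ang [0.0, -1.25, 0.0] -> [0.667  0.0712 0.3102]
8 dp [0.0015, 0.0, -0.0013] ang [0.0, -1.0, 0.0] -> [0.652 0.068 0.314]
8 dp [0.0016, 0.0, -0.0013] ang [0.0, -1.0, 0.0] -> [0.636  0.0646 0.3156]
8 dp [0.0013, 0.0001, -0.0018] ang [0.0, -1.0, 0.0] -> [0.6192 0.061  0.3199]
8 dp [0.0009, -0.0, -0.0014] ang [0.0, -0.75, 0.0] -> [0.6063 0.0583 0.3215]
```

Call:
play_rows --steps '[{"claw": 255, "dp": [0, 0, -0.014], "angular": [0, 0, 0]}, {"claw": 255, "dp": [0, 0, -0.018], "angular": [0, 0, 0]}, {"claw": 255, "dp": [0, 0, -0.022], "angular": [0, 0, 0]}, {"claw": 255, "dp": [0, 0, -0.024], "angular": [0, 0, 0]}, {"claw": 255, "dp": [0, 0, -0.024], "angular": [0, 0, 0]}, {"claw": 255, "dp": [-0.001, -0.003, -0.022], "angular": [0, 0, 0]}, {"claw": 255, "dp": [-0.0015, -0.006, -0.018], "angular": [0, 0, 0]}, {"claw": 255, "dp": [-0.002, -0.009, -0.012], "angular": [0, 0, 0]}]'

```text
clock: 18.6
tcp_pos: [0.5484, 0.3332, 0.2948]
orientation: [0.002, -0.152, 0.988, 0.001]
wrist_force: [0.3, 0.3, -2.9]
finger_gap: 0.0142
```

Call:
play_rows --steps '[{"claw": 255, "dp": [-0.004, -0.012, -0.006], "angular": [0, 0, 0.2]}, {"claw": 255, "dp": [-0.004, -0.015, -0.003], "angular": [0, 0, 0.3]}, {"claw": 255, "dp": [-0.004, -0.015, 0], "angular": [0, 0, 0.3]}, {"claw": 255, "dp": [-0.004, -0.015, 0], "angular": [0, 0, 0.3]}, {"claw": 255, "dp": [-0.004, -0.015, 0], "angular": [0, 0, 0.3]}, {"claw": 255, "dp": [-0.004, -0.015, 0], "angular": [0, 0, 0.3]}, {"claw": 255, "dp": [-0.004, -0.015, 0], "angular": [0, 0, 0.3]}, {"claw": 255, "dp": [-0.004, -0.015, 0], "angular": [0, 0, 0.3]}]'

```text
clock: 19.27
tcp_pos: [0.6127, 0.2276, 0.2994]
orientation: [-0.001, -0.131, 0.991, -0.0]
wrist_force: [0.9, -0.3, -3.0]
finger_gap: 0.0147
```

```bash
cat > pour.py <<'E'
from h import *
a=np.radians(12);y=np.array([-np.sin(a),np.cos(a),0]);fx=np.array([np.cos(a),np.sin(a),0])
N=np.array([.105,0,.082-.0115])
def tgt(th,nz,off=.022):
    t=np.radians(th);R=Rtool(y,[0,0,-1])*Ro.from_rotvec([0,-t,0])
    nose=disp(0,.038,0)+fx*off; nose[2]=nz
    return nose-R.apply(N),R
E
python3 - <<'E'
from pour import *
show();p,R0=now();plan(p,R0,[(*tgt(0,.235),16)])
E
```

```text
t 19.2667 q [ 0.23  0.48  0.43  1.53 -0.   -0.03] p [0.6127 0.2276 0.2994] gap 0.0147 F [ 0.9 -0.3 -3. ]
16 dp [-0.0031, -0.0104, -0.0004] ang [-0.0, -0.0, 0.19] -> [0.7005 0.0783 0.3055]
```

Call:
play_rows --steps '[{"claw": 255, "dp": [-0.004, -0.014, -0.0004], "angular": [0, 0, 0.25]}, {"claw": 255, "dp": [-0.004, -0.014, -0.0004], "angular": [0, 0, 0.25]}, {"claw": 255, "dp": [-0.004, -0.014, -0.0004], "angular": [0, 0, 0.25]}, {"claw": 255, "dp": [-0.004, -0.014, -0.0004], "angular": [0, 0, 0.25]}, {"claw": 255, "dp": [-0.004, -0.013, -0.0004], "angular": [0, 0, 0.25]}, {"claw": 255, "dp": [-0.0035, -0.012, -0.0004], "angular": [0, 0, 0.25]}, {"claw": 255, "dp": [-0.003, -0.011, -0.0004], "angular": [0, 0, 0.2]}, {"claw": 255, "dp": [-0.003, -0.01, -0.0004], "angular": [0, 0, 0.2]}]'

```text
clock: 19.93
tcp_pos: [0.6663, 0.1367, 0.3031]
orientation: [-0.0, -0.114, 0.993, -0.0]
wrist_force: [-0.0, -0.3, -2.4]
finger_gap: 0.0147
```

Call:
play_rows --steps '[{"claw": 255, "dp": [-0.0025, -0.0085, -0.0004], "angular": [0, 0, 0.2]}, {"claw": 255, "dp": [-0.0025, -0.0075, -0.0004], "angular": [0, 0, 0.2]}, {"claw": 255, "dp": [-0.002, -0.0065, -0.0004], "angular": [0, 0, 0.2]}, {"claw": 255, "dp": [-0.0015, -0.0055, -0.0004], "angular": [0, 0, 0.2]}, {"claw": 255, "dp": [-0.0015, -0.0045, -0.0004], "angular": [0, 0, 0.2]}, {"claw": 255, "dp": [-0.001, -0.0035, 0], "angular": [0, 0, 0.2]}, {"claw": 255, "dp": [-0.0005, -0.0025, 0], "angular": [0, 0, 0]}, {"claw": 255, "dp": [0, -0.001, 0], "angular": [0, 0, 0]}]'

```text
clock: 20.6
tcp_pos: [0.6857, 0.1016, 0.3051]
orientation: [-0.0, -0.104, 0.995, -0.0]
wrist_force: [0.2, 0.1, -3.2]
finger_gap: 0.0145
```

Run:
```python
from pour import *
a,d=grab('top','t5');b,_=grab('side','s5')
show();p,R0=now();plan(p,R0,[(*tgt(th,nz),8) for th,nz in((14,.21),(24,.203),(32,.198),(40,.195),(47,.195))])
cv2.imwrite('pics/v5.png',np.hstack([cv2.resize(a[90:240,180:330],(400,400))[:,:,::-1],cv2.resize(b[100:300,140:340],(400,400))[:,:,::-1]]))
```

```text
t 20.7 q [ 0.03  0.57  0.61  1.6   0.   -0.18] p [0.6855 0.1018 0.3052] gap 0.0147 F [ 0.4  0.4 -3.3]
8 dp [0.0013, -0.0033, 0.0] ang [0.0, -1.75, -0.0] -> [0.6808 0.0741 0.3038]
8 dp [0.0019, 0.0, -0.0014] ang [-0.0, -1.25, -0.0] -> [0.6636 0.0705 0.3101]
8 dp [0.0015, 0.0, -0.0013] ang [-0.0, -1.0, -0.0] -> [0.6484 0.0672 0.3134]
8 dp [0.0015, 0.0, -0.0015] ang [-0.0, -1.0, -0.0] -> [0.6322 0.0638 0.3165]
8 dp [0.001, 0.0, -0.0016] ang [-0.0, -0.88, -0.0] -> [0.6174 0.0607 0.3199]
```

View pics/v5.png

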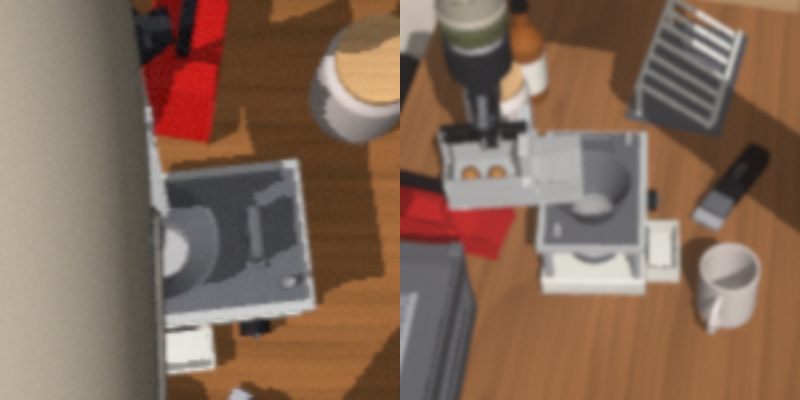

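Call:
play_rows --steps '[{"claw": 255, "dp": [0.0013, -0.0033, 0], "angular": [0, -1.75, 0]}, {"claw": 255, "dp": [0.0013, -0.0033, 0], "angular": [0, -1.75, 0]}, {"claw": 255, "dp": [0.0013, -0.0033, 0], "angular": [0, -1.75, 0]}, {"claw": 255, "dp": [0.0013, -0.0033, 0], "angular": [0, -1.75, 0]}, {"claw": 255, "dp": [0.0013, -0.0033, 0], "angular": [0, -1.75, 0]}, {"claw": 255, "dp": [0.0013, -0.0033, 0], "angular": [0, -1.75, 0]}, {"claw": 255, "dp": [0.0013, -0.0033, 0], "angular": [0, -1.75, 0]}, {"claw": 255, "dp": [0.0013, -0.0033, 0], "angular": [0, -1.75, 0]}]'

```text
clock: 21.37
tcp_pos: [0.6803, 0.0741, 0.3042]
orientation: [0.122, -0.104, 0.987, 0.013]
wrist_force: [0.2, -0.2, -2.6]
finger_gap: 0.0143
```

Call:
play_rows --steps '[{"claw": 255, "dp": [0.0019, 0, -0.0014], "angular": [0, -1.25, 0]}, {"claw": 255, "dp": [0.0019, 0, -0.0014], "angular": [0, -1.25, 0]}, {"claw": 255, "dp": [0.0019, 0, -0.0014], "angular": [0, -1.25, 0]}, {"claw": 255, "dp": [0.0019, 0, -0.0014], "angular": [0, -1.25, 0]}, {"claw": 255, "dp": [0.0019, 0, -0.0014], "angular": [0, -1.25, 0]}, {"claw": 255, "dp": [0.0019, 0, -0.0014], "angular": [0, -1.25, 0]}, {"claw": 255, "dp": [0, 0, 0], "angular": [0, 0, 0]}, {"claw": 255, "dp": [0, 0, 0], "angular": [0, 0, 0]}]'

```text
clock: 22.03
tcp_pos: [0.6671, 0.0713, 0.309]
orientation: [0.185, -0.103, 0.977, 0.019]
wrist_force: [0.7, -1.2, -2.3]
finger_gap: 0.014
```

Run:
```python
from pour import *
show();p,R0=now();print('nose disp frame',[(p+R0.apply(N)-D0)@v for v in(Dx,Dy,[0,0,1])],R0.as_matrix()[:,0])
plan(p,R0,[(*tgt(th,nz),8) for th,nz in((29,.198),(35,.195),(41,.195),(47,.195))])
```

```text
t 22.0333 q [-0.06  0.19 -0.02  1.    0.1  -0.25] p [0.6671 0.0713 0.309 ] gap 0.014 F [ 0.7 -1.2 -2.3]
nose disp frame [np.float64(0.020828614738675), np.float64(0.03990642214578105), np.float64(0.20499846850629938)] [-0.91036649 -0.19343816 -0.36580667]
8 dp [0.0014, -0.0, -0.0009] ang [-0.0, -0.94, -0.0] -> [0.6542 0.0685 0.3106]
8 dp [0.0012, -0.0, -0.001] ang [-0.0, -0.75, -0.0] -> [0.6424 0.066  0.313 ]
8 dp [0.0009, -0.0, -0.0014] ang [-0.0, -0.75, -0.0] -> [0.6301 0.0633 0.3171]
8 dp [0.0009, -0.0, -0.0013] ang [-0.0, -0.75, -0.0] -> [0.6174 0.0607 0.3199]
```

Call:
play_rows --steps '[{"claw": 255, "dp": [0.0014, 0, -0.0009], "angular": [0, -0.94, 0]}, {"claw": 255, "dp": [0.0014, 0, -0.0009], "angular": [0, -0.94, 0]}, {"claw": 255, "dp": [0.0014, 0, -0.0009], "angular": [0, -0.94, 0]}, {"claw": 255, "dp": [0.0014, 0, -0.0009], "angular": [0, -0.94, 0]}, {"claw": 255, "dp": [0.0014, 0, -0.0009], "angular": [0, -0.94, 0]}, {"claw": 255, "dp": [0.0014, 0, -0.0009], "angular": [0, -0.94, 0]}, {"claw": 255, "dp": [0.0014, 0, -0.0009], "angular": [0, -0.94, 0]}, {"claw": 255, "dp": [0.0014, 0, -0.0009], "angular": [0, -0.94, 0]}]'

```text
clock: 22.7
tcp_pos: [0.6547, 0.0683, 0.3106]
orientation: [0.25, -0.101, 0.963, 0.026]
wrist_force: [1.1, 0.4, -1.7]
finger_gap: 0.0144
```

Call:
play_rows --steps '[{"claw": 255, "dp": [0.0012, 0, -0.001], "angular": [0, -0.75, 0]}, {"claw": 255, "dp": [0.0012, 0, -0.001], "angular": [0, -0.75, 0]}, {"claw": 255, "dp": [0.0012, 0, -0.001], "angular": [0, -0.75, 0]}, {"claw": 255, "dp": [0.0012, 0, -0.001], "angular": [0, -0.75, 0]}, {"claw": 255, "dp": [0.0012, 0, -0.001], "angular": [0, -0.75, 0]}, {"claw": 255, "dp": [0.0012, 0, -0.001], "angular": [0, -0.75, 0]}, {"claw": 255, "dp": [0.0012, 0, -0.001], "angular": [0, -0.75, 0]}, {"claw": 255, "dp": [0.0012, 0, -0.001], "angular": [0, -0.75, 0]}]'

```text
clock: 23.37
tcp_pos: [0.6428, 0.0657, 0.3124]
orientation: [0.3, -0.099, 0.948, 0.031]
wrist_force: [0.1, 0.4, -2.7]
finger_gap: 0.0142
```

Call:
play_rows --steps '[{"claw": 255, "dp": [0.0009, 0, -0.0014], "angular": [0, -0.75, 0]}, {"claw": 255, "dp": [0.0009, 0, -0.0014], "angular": [0, -0.75, 0]}, {"claw": 255, "dp": [0.0009, 0, -0.0014], "angular": [0, -0.75, 0]}, {"claw": 255, "dp": [0.0009, 0, -0.0014], "angular": [0, -0.75, 0]}, {"claw": 255, "dp": [0.0009, 0, -0.0014], "angular": [0, -0.75, 0]}, {"claw": 255, "dp": [0.0009, 0, -0.0014], "angular": [0, -0.75, 0]}, {"claw": 255, "dp": [0.0009, 0, -0.0014], "angular": [0, -0.75, 0]}, {"claw": 255, "dp": [0.0009, 0, -0.0014], "angular": [0, -0.75, 0]}]'

```text
clock: 24.03
tcp_pos: [0.6305, 0.0631, 0.3169]
orientation: [0.349, -0.098, 0.931, 0.037]
wrist_force: [0.2, -0.4, -2.5]
finger_gap: 0.0142
```

Call:
play_rows --steps '[{"claw": 255, "dp": [0.0009, 0, -0.0013], "angular": [0, -0.75, 0]}, {"claw": 255, "dp": [0.0009, 0, -0.0013], "angular": [0, -0.75, 0]}, {"claw": 255, "dp": [0.0009, 0, -0.0013], "angular": [0, -0.75, 0]}, {"claw": 255, "dp": [0.0009, 0, -0.0013], "angular": [0, -0.75, 0]}, {"claw": 255, "dp": [0.0009, 0, -0.0013], "angular": [0, -0.75, 0]}, {"claw": 255, "dp": [0.0009, 0, -0.0013], "angular": [0, -0.75, 0]}, {"claw": 255, "dp": [0.0009, 0, -0.0013], "angular": [0, -0.75, 0]}, {"claw": 255, "dp": [0.0009, 0, -0.0013], "angular": [0, -0.75, 0]}]'

```text
clock: 24.7
tcp_pos: [0.6184, 0.0605, 0.3194]
orientation: [0.397, -0.096, 0.912, 0.042]
wrist_force: [0.2, -0.1, -2.4]
finger_gap: 0.0146
```

Run:
```python
from pour import *
a,d=grab('top','t6');b,_=grab('side','s6')
show();p,R0=now();plan(p,R0,[(*tgt(54,.197),8)])
for n,i in(('t',a),('s',b)):
    h=cv2.cvtColor(i,cv2.COLOR_RGB2HSV)
cv2.imwrite('pics/v6.png',np.hstack([cv2.resize(a[120:240,180:300],(400,400))[:,:,::-1],cv2.resize(b[120:280,150:310],(400,400),interpolation=cv2.INTER_CUBIC)[:,:,::-1]]))
```

```text
t 24.8 q [-0.16 -0.18 -0.62  0.34  0.27 -0.26] p [0.6178 0.0605 0.3188] gap 0.0146 F [ 0.3 -0.4 -2.9]
8 dp [0.0008, 0.0, -0.0019] ang [-0.0, -0.87, -0.0] -> [0.6024 0.0575 0.3234]
```

View pics/v6.png

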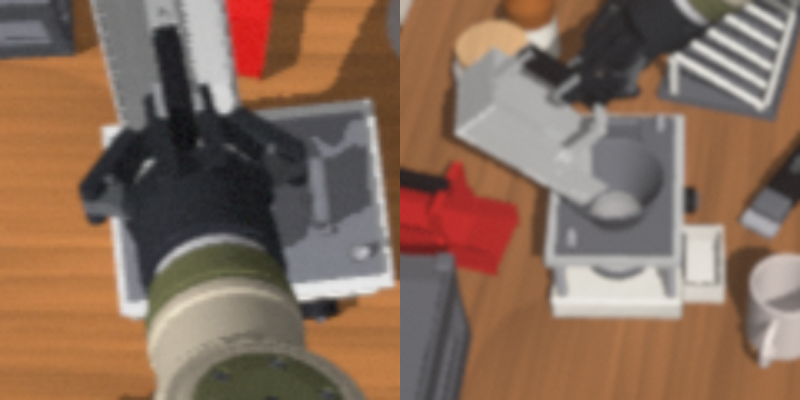

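Call:
play_rows --steps '[{"claw": 255, "dp": [0.0008, 0, -0.0019], "angular": [0, -0.87, 0]}, {"claw": 255, "dp": [0.0008, 0, -0.0019], "angular": [0, -0.87, 0]}, {"claw": 255, "dp": [0.0008, 0, -0.0019], "angular": [0, -0.87, 0]}, {"claw": 255, "dp": [0.0008, 0, -0.0019], "angular": [0, -0.87, 0]}, {"claw": 255, "dp": [0.0008, 0, -0.0019], "angular": [0, -0.87, 0]}, {"claw": 255, "dp": [0.0008, 0, -0.0019], "angular": [0, -0.87, 0]}, {"claw": 255, "dp": [0.0008, 0, -0.0019], "angular": [0, -0.87, 0]}, {"claw": 255, "dp": [0.0008, 0, -0.0019], "angular": [0, -0.87, 0]}]'

```text
clock: 25.47
tcp_pos: [0.6028, 0.0573, 0.3243]
orientation: [0.452, -0.093, 0.886, 0.047]
wrist_force: [0.1, -0.3, -2.2]
finger_gap: 0.0145
```

Call:
play_rows --steps '[{"claw": 255, "dp": [0, 0, 0], "angular": [0, 0, 0]}, {"claw": 255, "dp": [0, 0, 0], "angular": [0, 0, 0]}, {"claw": 255, "dp": [0, 0, 0], "angular": [0, 0, 0]}, {"claw": 255, "dp": [0, 0, 0], "angular": [0, 0, 0]}, {"claw": 255, "dp": [0, 0, 0], "angular": [0, 0, 0]}, {"claw": 255, "dp": [0, 0, 0], "angular": [0, 0, 0]}, {"claw": 255, "dp": [0, 0, 0], "angular": [0, 0, 0]}, {"claw": 255, "dp": [0, 0, 0], "angular": [0, 0, 0]}]'

```text
clock: 26.13
tcp_pos: [0.6032, 0.0574, 0.3242]
orientation: [0.451, -0.093, 0.886, 0.047]
wrist_force: [0.7, -0.4, -2.6]
finger_gap: 0.0143
```

Run:
```python
from pour import *
b,_=grab('side','s7');a,_=grab('top','t7')
show();p,R0=now()
# back to level, up and away toward +y
lv=Rtool([-np.sin(np.radians(17.4)),np.cos(np.radians(17.4)),0],[0,0,-1])
plan(p,R0,[(p+[.02,.16,.01],R0*Ro.from_rotvec([0,np.radians(20),0]),16),([.555,.349,.25],lv,16)])
def cr(i,x,y,w):return cv2.resize(i[y:y+w,x:x+w],(400,400),interpolation=cv2.INTER_CUBIC)[:,:,::-1]
cv2.imwrite('pics/v7.png',np.hstack([cr(b,200,180,80),cr(b,140,90,200)]))
for i,s in((a,'t'),(b,'s')):
    h=cv2.cvtColor(i,cv2.COLOR_RGB2HSV);o=np.load(('top0' if s=='t' else 'side0')+'.npz')['im']
```

```text
t 26.2333 q [-0.19 -0.26 -0.77  0.16  0.32 -0.25] p [0.6032 0.0573 0.3242] gap 0.0148 F [-1.1  0.2 -2. ]
16 dp [-0.0028, 0.0095, 0.0019] ang [0.0, 1.25, 0.0] -> [0.6232 0.2173 0.3342]
16 dp [0.0036, 0.0091, 0.0044] ang [-0.1, 2.12, -0.33] -> [0.555 0.349 0.25 ]
```

View pics/v7.png

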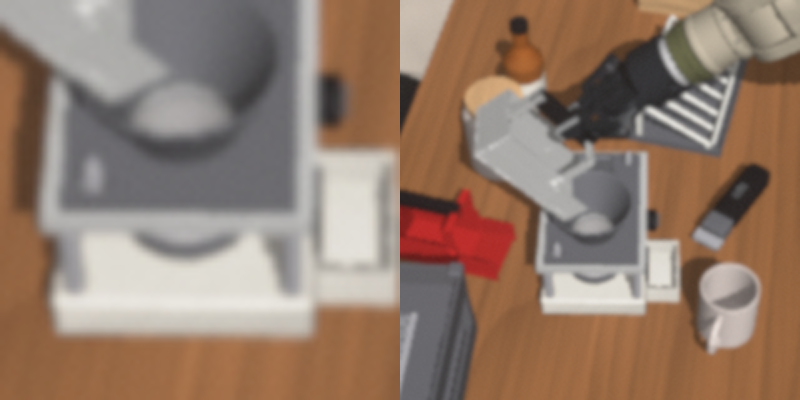

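Run:
```python
from pour import *
o=np.load('side0.npz')['im'];
h0=cv2.cvtColor(o,cv2.COLOR_RGB2HSV)
for (u,v) in ((228,314),(240,318),(215,316)): print('biscuit',o[v-1:v+2,u-1:u+2].reshape(-1,3).mean(0),h0[v,u])
print('wood',h0[250,190])
for t in('s5','s6','s7'):
    i=np.load(t+'.npz')['im'];h=cv2.cvtColor(i,cv2.COLOR_RGB2HSV)
    m=(h[...,0]<18)&(h[...,1]>120)&(h[...,2]>60)&(i[...,0]>i[...,2]*1.6)
    m=m.astype(np.uint8);n,l,st,c=cv2.connectedComponentsWithStats(m[100:300,140:320].copy())
    print(t,[(st[k,:2]+[140,100]).tolist()+st[k,2:].tolist() for k in range(1,n) if 6<st[k,4]<400])
p,R0=now();print('fz',env.get_state()['wrist_force'])
plan(p,R0,[(*tgt(30,.23,.03),8),(*tgt(10,.235,.03),8)])
```

```text
biscuit [171.11111111 120.33333333  75.22222222] [ 14 144 175]
biscuit [151.77777778 106.33333333  66.55555556] [ 14 146 157]
biscuit [173.         121.55555556  76.22222222] [ 14 145 176]
wood [ 13 143 139]
s5 [[280, 105, 11, 7, 16], [172, 185, 7, 4, 20], [185, 184, 7, 4, 20]]
s6 [[221, 161, 4, 3, 9]]
s7 [[223, 160, 8, 4, 22]]
fz [-1.08330626  0.15259372 -2.02456357]
8 dp [-0.007, 0.0, 0.0033] ang [-0.0, 3.0, -0.0] -> [0.6601 0.0697 0.3436]
8 dp [-0.0032, 0.0, 0.004] ang [-0.0, 2.5, -0.0] -> [0.6948 0.0771 0.3227]
```

Call:
play_rows --steps '[{"claw": 255, "dp": [-0.007, 0, 0.0033], "angular": [0, 3, 0]}, {"claw": 255, "dp": [-0.007, 0, 0.0033], "angular": [0, 3, 0]}, {"claw": 255, "dp": [-0.007, 0, 0.0033], "angular": [0, 3, 0]}, {"claw": 255, "dp": [-0.007, 0, 0.0033], "angular": [0, 3, 0]}, {"claw": 255, "dp": [-0.007, 0, 0.0033], "angular": [0, 3, 0]}, {"claw": 255, "dp": [-0.007, 0, 0.0033], "angular": [0, 3, 0]}, {"claw": 255, "dp": [-0.007, 0, 0.0033], "angular": [0, 3, 0]}, {"claw": 255, "dp": [-0.007, 0, 0.0033], "angular": [0, 3, 0]}]'

```text
clock: 26.9
tcp_pos: [0.661, 0.0696, 0.3442]
orientation: [0.257, -0.101, 0.961, 0.027]
wrist_force: [0.8, -0.4, -2.8]
finger_gap: 0.0144
```

Call:
play_rows --steps '[{"claw": 255, "dp": [-0.0032, 0.008, 0.003], "angular": [0, 2.5, 0]}, {"claw": 255, "dp": [-0.0032, 0.012, 0.003], "angular": [0, 2.5, 0]}, {"claw": 255, "dp": [-0.0032, 0.015, 0.003], "angular": [0, 2.5, 0]}, {"claw": 255, "dp": [-0.0032, 0.018, 0.003], "angular": [0, 2.5, 0]}, {"claw": 255, "dp": [-0.0032, 0.018, 0.003], "angular": [0, 2.5, 0]}, {"claw": 255, "dp": [0, 0.018, 0], "angular": [0, 2.5, 0]}, {"claw": 255, "dp": [0, 0.018, 0], "angular": [0, 2.5, 0]}, {"claw": 255, "dp": [0, 0.015, 0], "angular": [0, 2.5, 0]}]'

```text
clock: 27.57
tcp_pos: [0.6558, 0.1946, 0.3368]
orientation: [0.086, -0.104, 0.991, 0.009]
wrist_force: [1.2, -0.5, -2.0]
finger_gap: 0.014
```

Call:
play_rows --steps '[{"claw": 255, "dp": [0, 0.015, 0], "angular": [0, 1, 0]}, {"claw": 255, "dp": [0, 0.015, 0], "angular": [0, 1, 0]}, {"claw": 255, "dp": [0, 0.015, 0], "angular": [0, 1, 0]}, {"claw": 255, "dp": [0, 0.014, 0], "angular": [0, 1, 0]}, {"claw": 255, "dp": [0, 0.012, 0], "angular": [0, 0, 0]}, {"claw": 255, "dp": [0, 0.01, 0], "angular": [0, 0, 0]}, {"claw": 255, "dp": [0, 0.006, 0], "angular": [0, 0, 0]}, {"claw": 255, "dp": [0, 0.003, 0], "angular": [0, 0, 0]}]'

```text
clock: 28.23
tcp_pos: [0.6365, 0.2821, 0.3367]
orientation: [0.052, -0.105, 0.993, 0.006]
wrist_force: [-1.1, 0.4, -2.7]
finger_gap: 0.0142
```

Run:
```python
from pour import *
b,_=grab('side','s8');a,d=grab('top','t8');show()
def cr(i,x,y,w,h):return cv2.resize(i[y:y+h,x:x+w],(400,300),interpolation=cv2.INTER_CUBIC)[:,:,::-1]
cv2.imwrite('pics/v8.png',np.vstack([np.hstack([cr(a,200,140,100,75),cr(b,190,170,100,75)]),np.hstack([cr(a,60,60,240,180),cr(b,100,140,240,180)])]))
P=cloud('top',d)+[0,0,.0015];Q=P-D0;L=np.stack([Q@Dx,Q@Dy,Q[...,2]],-1)*1000
m=np.hypot(L[...,0],L[...,1]-38)<26; print(m.sum(),np.percentile(L[m][:,2],[0,10,30,50,70,90,100]))
```

```text
t 28.3333 q [ 0.31  0.48  0.53  1.51 -0.01  0.1 ] p [0.6365 0.2814 0.3368] gap 0.0143 F [-0.8  0.  -2.5]
261 [32.61180155 37.41853549 57.49690339 61.07270962 72.80200695 77.55448662
 81.18206246]
```

View pics/v8.png

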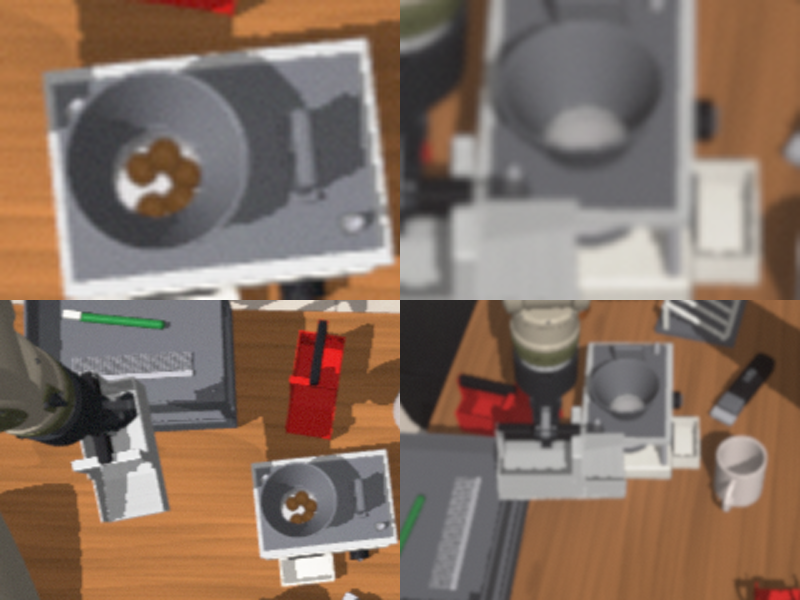

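Run:
```python
from pour import *
p,R0=now();t=np.radians(15);lv=Rtool([-np.sin(t),np.cos(t),0],[0,0,-1])
plan(p,R0,[([.5386,.348,.20],lv,16),([.5386,.348,.098],lv,8)])
```

```text
16 dp [0.0055, 0.0055, 0.0083] ang [-0.01, 0.38, -0.19] -> [0.5386 0.348  0.2   ]
8 dp [-0.0001, -0.0, 0.0127] ang [-0.0, -0.01, 0.01] -> [0.5386 0.348  0.098 ]
```

Call:
play_rows --steps '[{"claw": 255, "dp": [0.0055, 0.0055, 0.0083], "angular": [0, 0.38, -0.19]}, {"claw": 255, "dp": [0.0055, 0.0055, 0.0083], "angular": [0, 0.38, -0.19]}, {"claw": 255, "dp": [0.0055, 0.0055, 0.0083], "angular": [0, 0.38, -0.19]}, {"claw": 255, "dp": [0.0055, 0.0055, 0.0083], "angular": [0, 0.38, -0.19]}, {"claw": 255, "dp": [0.0055, 0.0055, 0.0083], "angular": [0, 0.38, -0.19]}, {"claw": 255, "dp": [0.0055, 0.0055, 0.0083], "angular": [0, 0.38, -0.19]}, {"claw": 255, "dp": [0.0055, 0.0055, 0.0083], "angular": [0, 0.38, -0.19]}, {"claw": 255, "dp": [0.0055, 0.0055, 0.0083], "angular": [0, 0.38, -0.19]}]'

```text
clock: 29.0
tcp_pos: [0.589, 0.3156, 0.2662]
orientation: [0.025, -0.117, 0.993, 0.002]
wrist_force: [-0.5, 0.9, -2.2]
finger_gap: 0.0143
```

Call:
play_rows --steps '[{"claw": 255, "dp": [0.0055, 0.0055, 0.0083], "angular": [0, 0.38, -0.19]}, {"claw": 255, "dp": [0.0055, 0.0055, 0.0083], "angular": [0, 0.38, -0.19]}, {"claw": 255, "dp": [0.0055, 0.0055, 0.0083], "angular": [0, 0.38, -0.19]}, {"claw": 255, "dp": [0.0055, 0.0055, 0.0083], "angular": [0, 0.38, -0.19]}, {"claw": 255, "dp": [0.0055, 0.0055, 0.0083], "angular": [0, 0.38, -0.19]}, {"claw": 255, "dp": [0.0055, 0.0055, 0.0083], "angular": [0, 0.38, -0.19]}, {"claw": 255, "dp": [0.0055, 0.0055, 0.0083], "angular": [0, 0.38, -0.19]}, {"claw": 255, "dp": [0.0055, 0.0055, 0.0083], "angular": [0, 0.38, -0.19]}]'

```text
clock: 29.67
tcp_pos: [0.5372, 0.3482, 0.1983]
orientation: [-0.001, -0.131, 0.991, -0.002]
wrist_force: [-0.0, 0.9, -2.7]
finger_gap: 0.0145
```

Call:
play_rows --force 60 --steps '[{"claw": 255, "dp": [0, 0, 0.014], "angular": [0, 0, 0]}, {"claw": 255, "dp": [0, 0, 0.014], "angular": [0, 0, 0]}, {"claw": 255, "dp": [0, 0, 0.014], "angular": [0, 0, 0]}, {"claw": 255, "dp": [0, 0, 0.014], "angular": [0, 0, 0]}, {"claw": 255, "dp": [0, 0, 0.014], "angular": [0, 0, 0]}, {"claw": 255, "dp": [0, 0, 0.014], "angular": [0, 0, 0]}, {"claw": 255, "dp": [0, 0, 0.01], "angular": [0, 0, 0]}, {"claw": 255, "dp": [0, 0, 0.005], "angular": [0, 0, 0]}]'

```text
clock: 30.33
tcp_pos: [0.5366, 0.3471, 0.0982]
orientation: [-0.002, -0.131, 0.991, -0.002]
wrist_force: [-0.4, -0.4, -2.6]
finger_gap: 0.0144
```

Run:
```python
from pour import *
b,d=grab('side','s9');a,dt=grab('top','t9');show();print(env.get_state()['orientation'])
# bottom edge of nearest scoop side wall in side view
P=cloud('side',d)+[0,0,.0015]
p,R0=now();L=R0.inv().apply((P-p).reshape(-1,3)).reshape(P.shape)*1000
m=(L[...,0]>-70)&(L[...,0]<105)&(L[...,1]>33)&(L[...,1]<47)&(P[...,2]>.004)&(P[...,2]<.075)
print('wall z low/hi',m.sum(),np.percentile(P[m][:,2]*1000,[1,5,50,95,99]))
```

```text
t 30.4333 q [ 0.45  0.51 -0.01  1.06 -0.    0.19] p [0.537  0.3471 0.099 ] gap 0.0145 F [-0.1 -0.1 -1.5]
[-0.00186611 -0.13065426  0.99142451 -0.00184945]
wall z low/hi 625 [ 4.99465182 10.5085051  36.45278558 63.70100062 67.04007534]
```

Call:
play_rows --steps '[{"claw": 255, "dp": [0, 0, 0.002], "angular": [0, 0, 0]}, {"claw": 255, "dp": [0, 0, 0.002], "angular": [0, 0, 0]}, {"claw": 255, "dp": [0, 0, 0.0015], "angular": [0, 0, 0]}, {"claw": 255, "dp": [0, 0, 0.001], "angular": [0, 0, 0]}, {"claw": 255, "dp": [0, 0, 0.001], "angular": [0, 0, 0]}, {"claw": 255, "dp": [0, 0, 0], "angular": [0, 0, 0]}, {"claw": 255, "dp": [0, 0, 0], "angular": [0, 0, 0]}, {"claw": 255, "dp": [0, 0, 0], "angular": [0, 0, 0]}]'

```text
clock: 31.1
tcp_pos: [0.5378, 0.3474, 0.0928]
orientation: [-0.001, -0.131, 0.991, -0.001]
wrist_force: [-0.4, 0.6, -2.3]
finger_gap: 0.0145
```

Call:
play_rows --steps '[{"claw": 255, "dp": [0, 0, 0.0005], "angular": [0, 0, 0]}, {"claw": 255, "dp": [0, 0, 0.0005], "angular": [0, 0, 0]}, {"claw": 255, "dp": [0, 0, 0], "angular": [0, 0, 0]}, {"claw": 255, "dp": [0, 0, 0], "angular": [0, 0, 0]}, {"claw": 255, "dp": [0, 0, 0], "angular": [0, 0, 0]}, {"claw": 255, "dp": [0, 0, 0], "angular": [0, 0, 0]}, {"claw": 255, "dp": [0, 0, 0], "angular": [0, 0, 0]}, {"claw": 255, "dp": [0, 0, 0], "angular": [0, 0, 0]}]'

```text
clock: 31.77
tcp_pos: [0.5378, 0.3474, 0.0916]
orientation: [-0.001, -0.131, 0.991, -0.002]
wrist_force: [-0.1, 0.0, -2.9]
finger_gap: 0.0144
```

Call:
play_rows --steps '[{"claw": 255, "dp": [0, 0, 0.0005], "angular": [0, 0, 0]}, {"claw": 255, "dp": [0, 0, 0.0005], "angular": [0, 0, 0]}, {"claw": 255, "dp": [0, 0, 0.0005], "angular": [0, 0, 0]}, {"claw": 255, "dp": [0, 0, 0.0005], "angular": [0, 0, 0]}, {"claw": 255, "dp": [0, 0, 0], "angular": [0, 0, 0]}, {"claw": 255, "dp": [0, 0, 0], "angular": [0, 0, 0]}, {"claw": 255, "dp": [0, 0, 0], "angular": [0, 0, 0]}, {"claw": 255, "dp": [0, 0, 0], "angular": [0, 0, 0]}]'

```text
clock: 32.43
tcp_pos: [0.5377, 0.3473, 0.0899]
orientation: [-0.001, -0.131, 0.991, -0.002]
wrist_force: [-2.6, -1.5, 1.5]
finger_gap: 0.0142
```

Call:
play_rows --steps '[{"claw": 255, "dp": [0, 0, 0.0005], "angular": [0, 0, 0]}, {"claw": 255, "dp": [0, 0, 0.0005], "angular": [0, 0, 0]}, {"claw": 255, "dp": [0, 0, 0], "angular": [0, 0, 0]}, {"claw": 255, "dp": [0, 0, 0], "angular": [0, 0, 0]}, {"claw": 255, "dp": [0, 0, 0], "angular": [0, 0, 0]}, {"claw": 255, "dp": [0, 0, 0], "angular": [0, 0, 0]}, {"claw": 255, "dp": [0, 0, 0], "angular": [0, 0, 0]}, {"claw": 255, "dp": [0, 0, 0], "angular": [0, 0, 0]}]'

```text
clock: 33.1
tcp_pos: [0.5376, 0.3472, 0.0898]
orientation: [-0.001, -0.131, 0.991, -0.002]
wrist_force: [-4.1, -3.4, 6.4]
finger_gap: 0.0142
```

Contact; release and withdraw straight up.

Call:
play_rows --force 20 --steps '[{"claw": 150, "dp": [0, 0, 0], "angular": [0, 0, 0]}, {"claw": 130, "dp": [0, 0, 0], "angular": [0, 0, 0]}, {"claw": 110, "dp": [0, 0, 0], "angular": [0, 0, 0]}, {"claw": 110, "dp": [0, 0, 0], "angular": [0, 0, 0]}, {"claw": 110, "dp": [0, 0, 0], "angular": [0, 0, 0]}, {"claw": 110, "dp": [0, 0, -0.003], "angular": [0, 0, 0]}, {"claw": 110, "dp": [0, 0, -0.008], "angular": [0, 0, 0]}, {"claw": 110, "dp": [0, 0, -0.012], "angular": [0, 0, 0]}]'

```text
clock: 33.77
tcp_pos: [0.5371, 0.3471, 0.1111]
orientation: [-0.002, -0.131, 0.991, -0.002]
wrist_force: [-0.4, -0.3, 0.6]
finger_gap: 0.0484
```

Call:
play_rows --steps '[{"claw": 110, "dp": [0, 0, -0.02], "angular": [0, 0, 0]}, {"claw": 110, "dp": [0, 0, -0.025], "angular": [0, 0, 0]}, {"claw": 110, "dp": [0, 0, -0.025], "angular": [0, 0, 0]}, {"claw": 110, "dp": [0, 0, -0.025], "angular": [0, 0, 0]}, {"claw": 110, "dp": [0, 0, -0.025], "angular": [0, 0, 0]}, {"claw": 110, "dp": [0.02, 0, -0.01], "angular": [0, 0, 0]}, {"claw": 110, "dp": [0.03, 0, 0], "angular": [0, 0, 0]}, {"claw": 110, "dp": [0.03, 0, 0], "angular": [0, 0, 0]}]'

```text
clock: 34.43
tcp_pos: [0.4611, 0.3273, 0.2435]
orientation: [0.001, -0.13, 0.991, -0.001]
wrist_force: [-0.5, 0.1, -0.0]
finger_gap: 0.0486
```

Call:
play_rows --steps '[{"claw": 110, "dp": [0.02, 0, 0], "angular": [0, 0, 0]}, {"claw": 110, "dp": [0.01, 0, 0], "angular": [0, 0, 0]}, {"claw": 110, "dp": [0, 0, 0], "angular": [0, 0, 0]}, {"claw": 110, "dp": [0, 0, 0], "angular": [0, 0, 0]}, {"claw": 110, "dp": [0, 0, 0], "angular": [0, 0, 0]}, {"claw": 110, "dp": [0, 0, 0], "angular": [0, 0, 0]}, {"claw": 110, "dp": [0, 0, 0], "angular": [0, 0, 0]}, {"claw": 110, "dp": [0, 0, 0], "angular": [0, 0, 0]}]'

```text
clock: 35.1
tcp_pos: [0.4324, 0.3195, 0.2414]
orientation: [-0.001, -0.13, 0.991, -0.002]
wrist_force: [0.5, -0.5, -0.5]
finger_gap: 0.0488
```

```bash
python3 m.py a9
python3 - <<'E'
from pour import *
a=np.load('a9top.npz');b=np.load('a9side.npz')
def cr(i,x,y,w,h):return cv2.resize(i[y:y+h,x:x+w],(400,300),interpolation=cv2.INTER_CUBIC)[:,:,::-1]
cv2.imwrite('pics/v9.png',np.vstack([np.hstack([cr(a['im'],200,140,100,75),cr(a['im'],90,160,100,75)]),np.hstack([cr(a['im'],80,90,320,240),cr(b['im'],80,90,320,240)])]))
P=cloud('top',a['d'])+[0,0,.0015];Q=P[150:260,90:190].reshape(-1,3)
bd=Q[(Q[:,2]>.085)&(Q[:,2]<.125)];print('handle z',len(bd),np.percentile(bd[:,2],[10,50,90]),np.linalg.lstsq(np.c_[bd[:,:2],np.ones(len(bd))],bd[:,2],rcond=None)[0])
s=np.load('top0.npz');P0=cloud('top',s['d'])
h=lambda P,u,v:[np.round(P[v-3:v+4,u-3:u+4].reshape(-1,3).mean(0),3).tolist()]
for n,u,v in(('mug',217,259),('jar',322,113),('shampoo',371,114),('clipper',292,255)): print(n,h(P0,u,v),h(P,u,v))
E
```

```text
t 35.1 q [ 0.49  0.24 -0.04  1.29 -0.    0.23] p [0.4324 0.3195 0.2414] gap 0.0488 F [ 0.5 -0.5 -0.5]
top rim 447 [-3.000e-02  3.929e+01] R 53.64 z 174.1 (expect 0,38; z 176.0 )
 flange 1977 [[-65.5, -98.7, 115.4], [-15.0, -39.1, 121.1], [67.7, 102.3, 125.4]]
 plane [-1.200000e-03 -3.600000e-03  1.208868e+02]
side rim 254 [ 1.58 40.5 ] R 54.13 z 173.6 (expect 0,38; z 176.0 )
 flange 1002 [[-61.6, -98.0, 115.4], [14.3, 66.3, 120.7], [66.4, 103.4, 126.4]]
 plane [1.600000e-03 1.000000e-04 1.207476e+02]
handle z 448 [0.09769209 0.10707599 0.1102441 ] [0.03491733 0.07529628 0.05992726]
mug [[0.369, 0.114, 0.003]] [[0.369, 0.114, 0.005]]
jar [[0.76, -0.161, 0.139]] [[0.76, -0.161, 0.14]]
shampoo [[0.74, -0.268, 0.199]] [[0.74, -0.268, 0.2]]
clipper [[0.385, -0.099, 0.037]] [[0.385, -0.099, 0.038]]
```

View pics/v9.png

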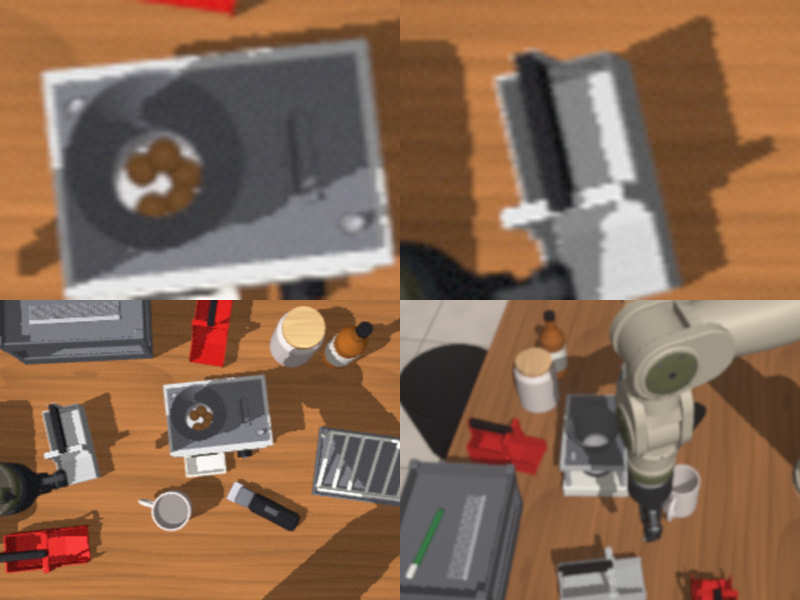

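```bash
python3 -c "
from h import *
print(env.hand_in());show()"
```

```text
the job is handed in; nothing more can be done
None
the job is handed in; nothing more can be done
```

The job is finished and handed in at about 35 s, but it may still be judged a failure. While I was lowering the open gripper onto the hopper's grip tab on the rack, the wrist force read about [-88, 22, 115] N. That is roughly 147 N, over the 120 N limit. The arm stopped about 3 mm short of the target there. I didn't find out what it touched. Nothing was reported as stopped.

**What I did**
- **Hopper:** I lifted it off the rack, levelled it and lowered it over both pins. I kept hold of it until it pressed on the deck, then let go.
- **Biscuits:** I tipped the scoop over the funnel to about 54 degrees, still holding it.
- **Scoop:** I set it back down where it came from, released it and moved the arm clear.

**Last checks**
- **Hopper seating:** The flange top is at 121 mm (121 mm when flush) with a tilt of about 0.2 degrees. It is centred to within about 1.5 mm of the dispenser. The side camera's raw throat reading is about 2.5 mm off, but that camera also reads the deck itself about 1 mm off.
- **Biscuits:** The top view shows a cluster in the tube that I count as five. Some overlap, so the fifth isn't fully separate. When I measured the tube right after the pour, nothing stood above about 81 mm (limit 110 mm). None are visible in the scoop or on the bench.
- **Scoop:** It looks flat and empty, with the handle at 107 mm, the same as at the start. A numeric tilt fit on the handle didn't give a usable figure, because points from the bridge and arm were mixed in.
- **Mug, clipper, jar and shampoo bottle:** Their readings match the start within about 2 mm.

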